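# Load the tile drying stand and open its air

## Robot

A 6-joint arm with a two-finger parallel gripper is mounted at the origin on the work surface. World frame = base frame: x ahead of the robot, y to its left, z up, the work surface at z = 0. Lengths are in m, angles in rad, forces in N, time in s.
With the tool pointing down it reaches from about 0.35 to 0.85 m from the base axis. Payload 8.1 kg.
Tool frame: the origin (TCP) lies between the finger pads; the fingertips stand 25 mm ahead of it and the grasp point (between the pads) lies 6 mm ahead of it; z points along the fingers, y is the line along which they close (so a half turn about z gives the same grasp; the last joint's range is limited). The gripper opens to 93 mm and grips with 3 to 60 N. Pads are 15 mm wide; open, the fingers measure 128 mm over their backs; the gripper's body (75 mm by 188 mm) begins 65 mm behind the grasp point.
Start: joints at [-1.342, 0.13, 1.488, -0, 1.523, -0.085], TCP at [0.185, -0.571, 0.244] pointing down, gripper open.
Joint ranges: [-2.96, 2.96], [-0.89, 2.26], [0.02, 2.5], [-1.34, 4.48], [0, 2.73], [-2.66, 2.66]. Speed limits (rad/s): [2.39, 2.39, 2.79, 3.14, 3.14, 3.14].

## Interface

Orientations are given as a rotation vector (axis times angle).
In Python, from plant import robot gives the robot as it stands.
- The arm moves only by the tool arm_command, never from a script. Its argument "increments" is text: rows parted by semicolons, each of 5 numbers parted by spaces: the closure, from 0 (fully open) to 1 (shut), then the shift along the tool's x, y, z in mm, then the turn about the tool's z in rad. A call has 1 to 5 rows; each row is the pose to reach, as a shift and turn from the pose commanded when the call began, along the tool's axes at that moment; what a row does not reach only later rows make up. A row lasts 1/10 s, in which the tool goes at most 50 mm and 8.59 degrees, less where a joint would pass 70% of its speed; a pose out of reach is approached as far as the arm can. A call with a gripper value outside its range is refused whole. The fingers move at their own pace and stop on an object; "grip_force" is the grip in N (left out, the last holds). Time passes only in rows, so rows that repeat a pose let the fingers close. It gives the time, the measured TCP pose, the force, the opening and the grip force at its end, in the units of the state.
- robot.read_state(): the state, without advancing time (a new reading comes with each control period).
- robot.read_camera(name): name is "side" or "top" or "wrist"; returns the picture (400x640x3 uint8, blue, green, red); there is no depth.
- robot.camera_model(name): a dict with "fx", "fy", "cx", "cy" (pixels), "eye" and "rotation" of the camera in the world. Camera axes: x right, y down, z forward; pixel columns grow to the right and rows downward; lengths in m; the calibration is good to about 2 mm. A picture is of the moment at which its call begins: read the wrist's pose just before it. camera_model takes no time and is no camera call; for the wrist camera it gives the pose at the moment of the call.
- robot.close_job(): hands the job in; it is judged then, once.
The state is a dict: "t": time; "q": joint angles; "dq": joint speeds; "joint_torque": joint torques, N m; "tool_pos": TCP position; "orientation": TCP orientation; "force": force on the tool from outside, world axes, zero at the start; "wrist_torque": the same for the moment, N m; "opening": finger opening in m; "gripper_force": force on a finger pad.
Only numpy, scipy, OpenCV 4.12 (cv2) and the standard library are available. Lean on these libraries where they do the work, as an engineer would, in place of code of your own. Each camera call takes 0.05 s, during which the arm holds its last target. There are 200 camera calls.

## Task

Slide every clay tile up out of the slotted wooden rack and stand it on the ledge of the drying stand, leaning flat against the perforated panel, all of them side by side. Only when the last tile is there, fit the red handwheel fully down on the square spindle of the air valve, then turn it anticlockwise (seen from above) until the valve is fully open at its stop, and let go. Leave the mould, the bowl and the beaker where they are.

Things in the scene. Friction and masses are not known exactly. Their poses are not given: they have to be found in the camera images.
- tile0: thin flat tan clay tile, 55 wide (its y) x 110 tall (its z) x 8 thick (its x), about 95 g. Origin at the centre of its lower edge (55 x 8 mm end face); z runs up along the tile, x is the normal of its broad faces (both faces alike). It starts standing upright in one slot of the rack. Any of tile0 to tile4 may be absent (None).
- tile1: thin flat tan clay tile, 55 wide (its y) x 110 tall (its z) x 8 thick (its x), about 95 g. Origin at the centre of its lower edge (55 x 8 mm end face); z runs up along the tile, x is the normal of its broad faces (both faces alike). It starts standing upright in one slot of the rack. Any of tile0 to tile4 may be absent (None).
- tile2: thin flat tan clay tile, 55 wide (its y) x 110 tall (its z) x 8 thick (its x), about 95 g. Origin at the centre of its lower edge (55 x 8 mm end face); z runs up along the tile, x is the normal of its broad faces (both faces alike). It starts standing upright in one slot of the rack. Any of tile0 to tile4 may be absent (None).
- tile3: thin flat tan clay tile, 55 wide (its y) x 110 tall (its z) x 8 thick (its x), about 95 g. Origin at the centre of its lower edge (55 x 8 mm end face); z runs up along the tile, x is the normal of its broad faces (both faces alike). It starts standing upright in one slot of the rack. Any of tile0 to tile4 may be absent (None).
- tile4: thin flat tan clay tile, 55 wide (its y) x 110 tall (its z) x 8 thick (its x), about 95 g. Origin at the centre of its lower edge (55 x 8 mm end face); z runs up along the tile, x is the normal of its broad faces (both faces alike). It starts standing upright in one slot of the rack. Any of tile0 to tile4 may be absent (None).
- rack: fixed dark wooden slotted rack, 236 (x) x 95 (y) x 52 tall, origin under its centre. Five slots across it, at x = -90, -45, 0, 45, 90 mm, each 11 mm wide (x) and 61 mm long (y), floor 10 mm above the table, 42 mm deep; a tile in a slot has its normal along rack x, stands with its lower edge 10 mm and its top edge 120 mm above the table, so 68 mm of it shows above the rack.
- stand: fixed; green base 85 (x, -35 to 50) x 340 (y) x 22 tall, origin at table level below the corner; white dotted panel tilted 20 deg from vertical, with toe ledge. The panel faces stand +x (away from the robot), its top leans to -x. A tile in place has its lower edge on the ledge, a broad face on the panel; its top 50 mm sticks out past the panel's top. Fits five: y = -136, -68, 0, 68, 136.
- stand_seat (a point): middle of the corner where the stand's panel meets its ledge, 45 mm above the table; axes as stand. The corner runs along y, 170 mm each way. The panel face rises from it along (-0.342, 0, 0.940) for 60 mm; the ledge, square to it, runs along (0.940, 0, 0.342) for 34 mm. A tile in place: z along the panel, origin 4 mm out from the corner along the ledge.
- wheel: loose red handwheel, 250 g, flat on the table, bore down. Origin at the centre of its underside, z up. Square hub 34 x 34 (faces square to x and y), 52 tall; ring of outer diameter 100 and diagonal spokes within the lowest 12 mm, so 40 mm of hub is free to grip. Square bore from below 18.5 x 18.5, 31 deep, sides along x and y; any quarter-turn position fits.
- valve_base: fixed air valve: green block 70 x 70 x 40 mm with a dark bonnet (diameter 48) up to 62 mm above the table and steel pipe stubs to both sides (to y = +-68 mm, at 20 mm height, diameter up to 38). Origin under its centre, on the spindle's axis.
- spindle (a point): centre of the foot of the valve's brass square spindle, 65 mm above the table, on a round steel shoulder (diameter 42) on which the wheel's underside rests when fully down. The square is 16 x 16 mm, sides parallel to this point's x and y (which turn with it), rises 26 mm, the top 4 mm narrowed to 12 mm.
- valve (a joint): turn of the valve's spindle about the vertical, rad: 0 closed (start), grows anticlockwise seen from above, 1.571 at its stop = fully open. Friction about 0.08 N m, stays where it is left. The wheel has up to about 0.17 rad of play on the square.
- mould: bystander: white plaster mould block 90 x 130 x 50 mm, origin under its centre.
- bowl: bystander: steel bowl, 100 mm across, 50 mm tall, origin under its centre.
- beaker: bystander: white beaker, 60 mm across, 90 mm tall, origin under its centre.
Mind the look-alikes: they are no part of the job. Leave any green look-alike of the tile3 alone.

How it is judged:
By the outcome, as a careful person would: the job done as asked, in the order asked, and still so for the second after the job is handed in, with the robot touching nothing.
Of tile0, tile1, tile2, tile3, tile4 only 3 to 5 are there at a start; the rules pass over those that are not, and their reading is None.
At some moment in a run one of wheel may be knocked a few centimetres aside while the robot is not near it.
It also fails if it takes over 210 s, if anything falls off the work surface, if the arm or the gripper's body presses on something with over 40 N, if the wrist force passes 120 N, or if a joint passes its speed limit or range.

## Working session

There is one attempt and no reset: what is moved stays moved. The work goes in short steps, Python scripts to look and compute and a tool call to move; the robot and the scene stay as the last step left them, time stands still between calls to the robot, and variables do not carry over. Pictures are saved under pics/ and viewed, at most 15 in all, crops included, and the job is handed in when it is done.

Besides the shell and the picture viewer there is one more tool, called after ">>>" as name(argument=value, ...) on one line, values as JSON. arm_command: Moves the arm, as the interface text tells. Its arguments: {"type":"object","properties":{"increments":{"type":"string"},"grip_force":{"type":"number"}},"required":["increments"]}

```bash
ls; mkdir -p pics
cat > h.py <<'E'
import numpy as np, cv2
from plant import robot
from scipy.spatial.transform import Rotation as R
def ray(cam,u,v):
    d=np.array([(u-cam["cx"])/cam["fx"],(v-cam["cy"])/cam["fy"],1.])
    return np.array(cam["eye"]),np.array(cam["rotation"])@d
def onz(cam,u,v,z):
    e,d=ray(cam,u,v); return e+d*(z-e[2])/d[2]
def proj(cam,p):
    c=np.array(cam["rotation"]).T@(np.array(p)-np.array(cam["eye"]))
    return np.array([cam["fx"]*c[0]/c[2]+cam["cx"],cam["fy"]*c[1]/c[2]+cam["cy"]])
E
python3 - <<'E'
from h import *
for n in("top","side","wrist"):
    m=robot.camera_model(n); print(n,{k:np.round(v,3).tolist() for k,v in m.items()})
    cv2.imwrite(f"pics/{n}0.png",robot.read_camera(n))
print(robot.read_state())
E
```

```text
pics
top {'fx': 451.619, 'fy': 451.619, 'cx': 313.872, 'cy': 202.566, 'eye': [0.381, -0.02, 1.267], 'rotation': [-2.136, 2.137, -0.178]}
side {'fx': 371.303, 'fy': 371.303, 'cx': 321.875, 'cy': 204.3, 'eye': [0.441, -0.562, 0.695], 'rotation': [-2.379, 0.302, -0.134]}
wrist {'fx': 280.68, 'fy': 280.68, 'cx': 317.242, 'cy': 201.599, 'eye': [0.253, -0.55, 0.383], 'rotation': [2.362, -1.716, -0.229]}
{'t': 0.15, 'q': array([-1.34238912e+00,  1.31007644e-01,  1.48901514e+00,  2.03253269e-06,
        1.52302929e+00, -8.53911981e-02]), 'dq': array([-0.00287077, -0.00216976, -0.00302966, -0.00080913, -0.00150867,
        0.00072001]), 'joint_torque': array([-1.11701356e-04, -5.60477185e+01, -4.92336488e+01,  7.67289125e-02,
        3.05575866e-02, -7.05006732e-05]), 'tool_pos': array([ 0.18513826, -0.57029212,  0.24282417]), 'orientation': array([-3.10156513e+00, -4.90665869e-01,  1.60533154e-04]), 'force': array([ 0.07171199, -0.42923174,  0.61050262]), 'wrist_torque': array([-0.01966914,  0.01196119,  0.04667131]), 'gripper_force': 0.0, 'opening': 0.09301714432037485}
```

View pics/top0.png

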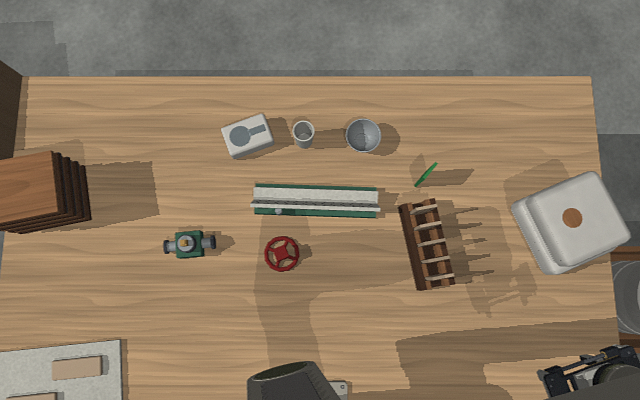

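View pics/side0.png

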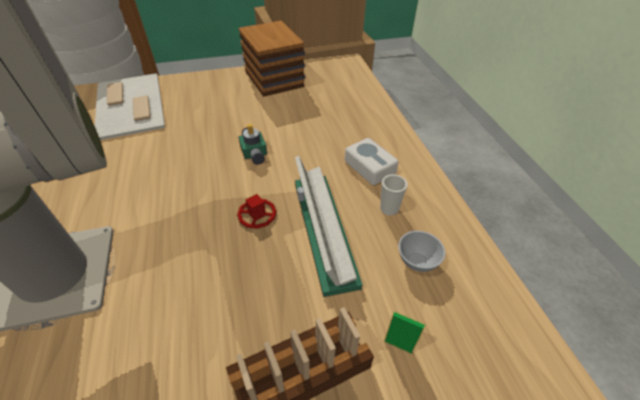

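The top view shows the rack at about (428,245) with tan tiles and the stand at (315,200). The wheel is at (282,254), the valve at (190,244) and the green look-alike at (425,175). The side view seems to show five tan tiles. I'll measure these next and take close crops.

```bash
sed -i 's/np.array(cam\["rotation"\])/R.from_rotvec(np.ravel(cam["rotation"])).as_matrix()/' h.py; sed -i '1a np.set_printoptions(precision=4,suppress=True)' h.py
python3 - <<'E'
from h import *
t=cv2.imread("pics/top0.png");s=cv2.imread("pics/side0.png")
m=robot.camera_model("top"); ms=robot.camera_model("side")
a=cv2.resize(t[165:305,240:480],None,fx=3.3,fy=3.3,interpolation=cv2.INTER_CUBIC)
cv2.imwrite("pics/c1.png",a)
b=cv2.resize(s[140:400,220:430],None,fx=2.3,fy=2.3,interpolation=cv2.INTER_CUBIC)
cv2.imwrite("pics/c2.png",b)
for n,(u,v),z in [("rack",(428,245),.05),("wheel",(282,254),.012),("valve",(190,244),.04),("stand",(315,200),.022),("green",(425,175),.05),("mould",(247,135),.05)]: print(n,onz(m,u,v,z))
hsv=cv2.cvtColor(t,cv2.COLOR_BGR2HSV)
for n,lo,hi,z in [("red",(0,150,60),(8,255,255),.012),("green",(60,100,30),(95,255,200),.022),("brightgreen",(55,150,60),(75,255,255),.05)]:
    k=cv2.inRange(hsv,lo,hi); cs,_=cv2.findContours(k,0,2)
    for c in cs:
        if cv2.contourArea(c)>40:
            r=cv2.minAreaRect(c); print(n,cv2.contourArea(c),r,[onz(m,*p,z)[:2] for p in cv2.boxPoints(r)])
E
```

```text
rack [ 0.4667 -0.3288  0.05  ]
wheel [0.4447 0.0664 0.012 ]
valve [0.4703 0.3142 0.04  ]
stand [ 0.5944 -0.0249  0.022 ]
green [ 0.6596 -0.3285  0.05  ]
mould [0.7743 0.1654 0.05  ]
red 594.0 ((281.0000305175781, 253.50001525878906), (34.481651306152344, 33.3653450012207), 82.87498474121094) [array([0.4877, 0.1216]), array([0.4992, 0.0296]), array([0.4049, 0.0173]), array([0.3937, 0.1081])]
green 108.5 ((315.5191955566406, 186.98219299316406), (119.10352325439453, 2.5908162593841553), 2.12109637260437) [array([0.6341, 0.141 ]), array([0.6416, 0.1409]), array([ 0.6289, -0.1938]), array([ 0.6215, -0.1934])]
green 68.5 ((425.3032531738281, 174.33607482910156), (3.456996202468872, 31.112964630126953), 39.80556869506836) [array([ 0.6367, -0.3035]), array([ 0.7059, -0.3626]), array([ 0.6994, -0.3699]), array([ 0.6303, -0.3108])]
```

View pics/c1.png

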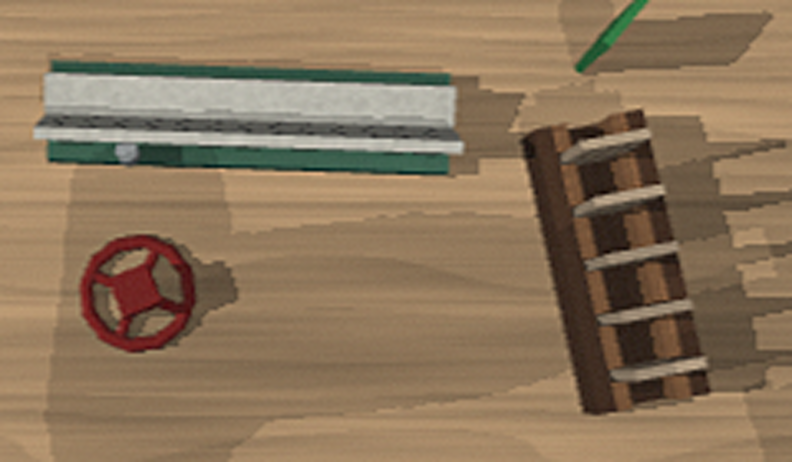

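View pics/c2.png

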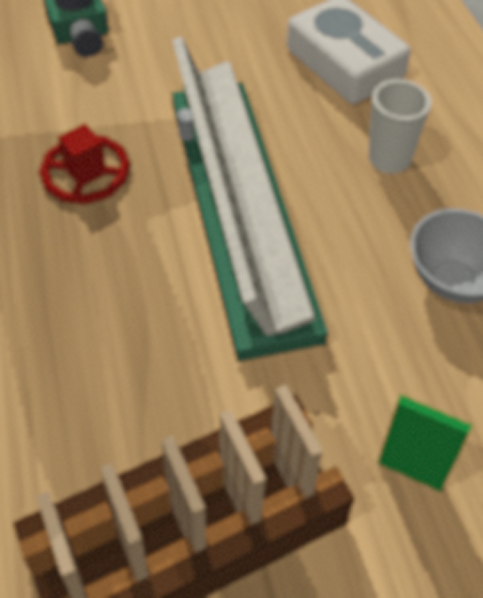

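Five tan tiles are in the rack; their right ends are at about (437,205), (441,223), (445,240), (449,258) and (454,275) in the top view. The green tile at (425,175) is the look-alike and I'll leave it. Red wheel and the tan boards at the left aren't candidates for tiles.

Run:
```python
from h import *
t=cv2.imread("pics/top0.png"); m=robot.camera_model("top")
K=4; x0,y0=395,190
c=cv2.resize(t[y0:300,x0:470],None,fx=K,fy=K,interpolation=cv2.INTER_CUBIC)
h=cv2.cvtColor(c,cv2.COLOR_BGR2HSV)
k=cv2.inRange(h,(0,0,135),(40,85,255))
cs,_=cv2.findContours(k,0,2)
full=lambda p:((np.array(p)+.5)/K-.5+[x0,y0])
ends=[]
for q in sorted(cs,key=lambda q:q[:,0,1].mean()):
    if cv2.contourArea(q)<300: continue
    P=q[:,0,:].astype(float); r=P[P[:,0]>P[:,0].max()-6].mean(0); r[0]=P[:,0].max()
    vx,vy,_,_=cv2.fitLine(q,2,0,.01,.01).ravel()
    ri=onz(m,*full(r),.12); ends.append(ri)
    print(cv2.contourArea(q),full(P.min(0)),full(P.max(0)),"end",ri,"slope",vy/vx)
e=np.array(ends); print(np.linalg.norm(np.diff(e,axis=0),axis=1), np.polyfit(e[:,0],e[:,1],1))
# rack top corners
for p in [(640,110),(706,392),(525,132),(588,412)]:
    print("rackcorner",p,onz(m,240+p[0]/3.3,165+p[1]/3.3,.052))
for p,z in [((50,60),.022),((450,74),.022),((48,160),.022),((448,175),.022),((36,138),.101),((462,153),.101),((46,74),.0566),((456,86),.0566)]:
    print("stand",p,z,onz(m,240+p[0]/3.3,165+p[1]/3.3,z))
cv2.imwrite("pics/mask.png",k)
```

```text
921.5 [415.125 203.375] [437.125 209.875] end [ 0.5655 -0.3388  0.12  ] slope -0.1888898
947.5 [419.125 220.625] [441.125 227.125] end [ 0.5201 -0.347   0.12  ] slope -0.18534012
874.0 [420.625 237.875] [445.625 244.125] end [ 0.4767 -0.3564  0.12  ] slope -0.18783787
900.5 [421.875 255.625] [449.375 261.875] end [ 0.4317 -0.3638  0.12  ] slope -0.16937979
953.0 [426.125 272.875] [453.625 279.375] end [ 0.3884 -0.3723  0.12  ] slope -0.17996597
[0.0461 0.0444 0.0457 0.0441] [ 0.1889 -0.4457]
rackcorner (640, 110) [ 0.5938 -0.3498  0.052 ]
rackcorner (706, 392) [ 0.364  -0.3928  0.052 ]
rackcorner (525, 132) [ 0.5754 -0.254   0.052 ]
rackcorner (588, 412) [ 0.3483 -0.2974  0.052 ]
stand (50, 60) 0.022 [0.6424 0.1434 0.022 ]
stand (450, 74) 0.022 [ 0.6302 -0.1974  0.022 ]
stand (48, 160) 0.022 [0.5564 0.1433 0.022 ]
stand (448, 175) 0.022 [ 0.5435 -0.1938  0.022 ]
stand (36, 138) 0.101 [0.5628 0.1428 0.101 ]
stand (462, 153) 0.101 [ 0.5507 -0.1942  0.101 ]
stand (46, 74) 0.0566 [0.6233 0.1419 0.0566]
stand (456, 86) 0.0566 [ 0.6132 -0.1972  0.0566]
```

```bash
cat >> h.py <<'E'
def delta(p0,yx0,p,yawy):
    """tool-frame shift mm and turn from pose (p0, tool-x yaw yx0) to p with tool y at world yaw yawy; tool points down"""
    d=1e3*(np.array(p)-p0); c,s=np.cos(yx0),np.sin(yx0)
    t=yx0-(yawy+np.pi/2)
    return np.array([c*d[0]+s*d[1], s*d[0]-c*d[1], -d[2], t])
def now():
    s=robot.read_state(); M=R.from_rotvec(s["orientation"]).as_matrix()
    return s["tool_pos"],np.arctan2(M[1,0],M[0,0]),s
RC=np.array([.471,-.327]); RY=.187; SC=np.array([.5858,-.026]); SY=-.037
def slot(s,z): return np.r_[RC+s*1e-3*np.array([np.cos(RY),np.sin(RY)]),z]
def seat(y,off,z): return np.r_[SC+off*1e-3*np.array([np.cos(SY),np.sin(SY)])+y*1e-3*np.array([-np.sin(SY),np.cos(SY)]),z]
E
python3 - <<'E'
from h import *
p,y,s=now(); print(p,y); print(delta(p,y,slot(90,.25),RY))
yr=RY+np.pi/2; ys=SY+np.pi/2
for sl,se in zip((90,45,0,-45,-90),(136,68,0,-68,-136)):
    print(sl,se,delta(slot(sl,.3),yr,seat(se,4,.3),SY))
print("back",[delta(seat(se,4,.3),ys,slot(sl,.3),RY) for sl,se in zip((45,0,-45,-90),(136,68,0,-68))])
E
```

```text
[ 0.1851 -0.5703  0.2428] 0.31379821870188734
[ 436.2779 -131.7924   -7.1758   -1.444 ]
90 136 [406.1235 112.8681  -0.       0.224 ]
45 68 [339.8224 142.7632  -0.       0.224 ]
0 0 [273.5213 172.6582  -0.       0.224 ]
-45 -68 [207.2201 202.5533  -0.       0.224 ]
-90 -136 [140.919  232.4483  -0.       0.224 ]
back [array([-431.0447,  -63.7112,   -0.    ,   -0.224 ]), array([-373.0406, -107.587 ,   -0.    ,   -0.224 ]), array([-315.0365, -151.4627,   -0.    ,   -0.224 ]), array([-257.0325, -195.3385,   -0.    ,   -0.224 ])]
```

>>> arm_command(increments="0.6 44 -13 -1 -0.14; 0.6 88 -26 -2 -0.28; 0.6 132 -40 -4 -0.43; 0.6 176 -53 -6 -0.57; 0.6 215 -66 -7 -0.72", grip_force=15)

```text
t: 0.65
tool_pos: [0.3709, -0.44, 0.2506]
orientation: [-2.726, -1.561, -0.0]
force: [1.1, -1.3, 0.7]
opening: 0.0577
gripper_force: 0.0
```

```bash
python3 -c "
from h import *
p,y,s=now(); print(p,y,s['opening'],s['q']); print(delta(p,y,slot(90,.25),RY))"
```

```text
[ 0.3709 -0.44    0.2506] 1.0398876673784558 0.0576578053824411 [-0.9598  0.0616  1.5488  0.0003  1.5313 -0.4289]
[207.3863  96.892    0.5801  -0.7179]
```

>>> arm_command(increments="0.62 41 19 0 -0.14; 0.62 82 38 0 -0.28; 0.62 124 58 0 -0.43; 0.62 166 77 0 -0.57; 0.62 207 97 0 -0.72")

```text
t: 1.15
tool_pos: [0.5598, -0.3118, 0.2503]
orientation: [-2.002, -2.421, 0.0]
force: [-0.2, -0.7, -0.4]
opening: 0.0354
gripper_force: 0.0
```

Run:
```python
from h import *
p,y,s=now(); print(p,y,s['opening'],s['q']); print(delta(p,y,slot(90,.25),RY))
i=robot.read_camera("wrist"); m=robot.camera_model("wrist")
for sl in (90,45,0,-45):
    for z in (.12,):
        u=slot(sl,z); cv2.circle(i,tuple(np.int32(proj(m,u))),3,(0,0,255),-1)
        for e in(-27.5,27.5):
            w=u+np.r_[e*1e-3*np.array([-np.sin(RY),np.cos(RY)]),0]; cv2.circle(i,tuple(np.int32(proj(m,w))),2,(255,0,0),-1)
cv2.imwrite("pics/w1.png",i)
```

```text
[ 0.5598 -0.3118  0.2503] 1.7597323247517238 0.03542927763905058 [-0.5881  0.2381  1.3551  0.      1.5488 -0.7771]
[ 1.5644 -0.122   0.3047  0.0019]
```

View pics/w1.png

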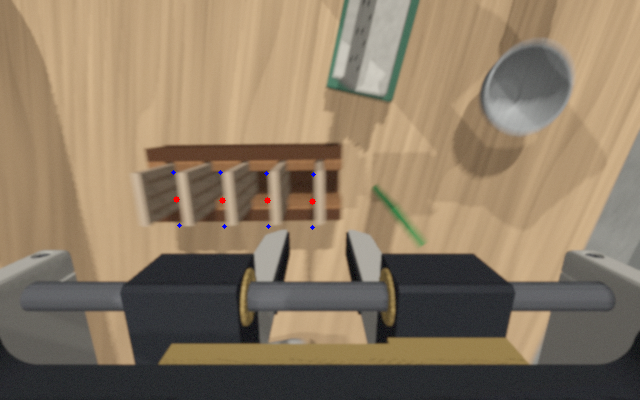

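Run:
```python
import cv2
i=cv2.imread("pics/w1.png")[130:250,120:380]
cv2.imwrite("pics/w1c.png",cv2.resize(i,None,fx=3,fy=3,interpolation=cv2.INTER_CUBIC))
```

```text
(no output)
```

View pics/w1c.png

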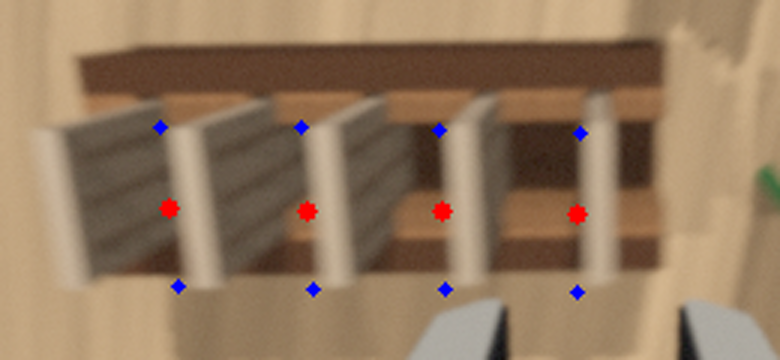

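Run:
```python
from h import *
p,y,s=now(); i=robot.read_camera("wrist"); m=robot.camera_model("wrist")
print(p,y,np.abs(s['dq']).max())
M=R.from_rotvec(s["orientation"]).as_matrix(); o=s['opening']/2
for q in ([0,o,.025],[0,-o,.025],[.0075,o,.025],[.0075,-o,.025]): print(q,proj(m,p+M@np.array(q)))
ex=np.array([np.cos(RY),np.sin(RY)]);ey=np.array([-ex[1],ex[0]])
for n,c in (("t90a",(599,125)),("t90b",(599,283)),("t45a",(460,127)),("t45b",(470,283)),("t0a",(322,130)),("t0b",(340,285))):
    w=onz(m,120+c[0]/3,130+c[1]/3,.12)[:2]-RC; print(n,w@ex,w@ey)
for c in ((662,45),(662,120),(658,240),(85,110)):
    w=onz(m,120+c[0]/3,130+c[1]/3,.052)[:2]-RC; print("rack",w@ex,w@ey)
```

```text
[ 0.5646 -0.307   0.2498] 1.7736665234077618 0.14085708505584404
[0, 0.01752270757864588, 0.025] [351.7358 238.6428]
[0, -0.01752270757864588, 0.025] [296.2559 239.0665]
[0.0075, 0.01752270757864588, 0.025] [352.0144 227.4687]
[0.0075, -0.01752270757864588, 0.025] [295.9121 227.9067]
t90a 0.09373240266995875 0.02846286218944148
t90b 0.09422243710290693 -0.02551737449321294
t45a 0.04885759976097741 0.027511624579484823
t45b 0.0504472912307606 -0.0258043136746054
t0a 0.004236660045739757 0.026235727354994562
t0b 0.006293049187639435 -0.026812637575357356
rack 0.11899904130603543 0.049642983264477865
rack 0.11984674478636864 0.019927652929171837
rack 0.11961213472430929 -0.03061542947923632
rack -0.11220969741447274 0.022409688808501433
```

>>> arm_command(increments="0.62 0 0 0 0; 0.62 0 0 0 0; 0.62 0 0 0 0")

```text
t: 1.55
tool_pos: [0.5576, -0.3144, 0.2506]
orientation: [-2.012, -2.413, 0.0]
force: [-0.3, 1.1, 0.5]
opening: 0.0353
gripper_force: 0.0
```

Run:
```python
from h import *
p,y,s=now(); i=robot.read_camera("wrist"); m=robot.camera_model("wrist")
print(p,y,np.abs(s['dq']).max(),s['opening'], delta(p,y,slot(90,.25),RY))
ex=np.array([np.cos(RY),np.sin(RY)]);ey=np.array([-ex[1],ex[0]])
k=cv2.inRange(cv2.cvtColor(i,cv2.COLOR_BGR2HSV),(0,0,150),(40,80,255)); k[:140]=0;k[232:]=0;k[:,:110]=0;k[:,345:]=0
n,l,st,ce=cv2.connectedComponentsWithStats(k)
for j in range(1,n):
    if st[j,4]>60:
        w=[onz(m,*q,.12)[:2]-RC for q in [(ce[j]),(ce[j][0],st[j,1]),(ce[j][0],st[j,1]+st[j,3])]]
        print(st[j],ce[j],[(v@ex,v@ey) for v in w])
cv2.imwrite("pics/w2.png",i)
```

```text
[ 0.5576 -0.3144  0.2506] 1.7512960388225798 0.0033277224634985854 0.03534195896891942 [ 3.6953  2.5567  0.6433 -0.0065]
[315 161  10  63 514] [319.286  192.5642] [(np.float64(0.08804278949470437), np.float64(0.002772918127539225)), (np.float64(0.08817082121448126), np.float64(0.03396828164894612)), (np.float64(0.08790734089890093), np.float64(-0.03022959243713753))]
[177 163  28  63 524] [184.8931 195.7042] [(np.float64(-0.045597066515163015), np.float64(0.0003653833775496459)), (np.float64(-0.04139079260524735), np.float64(0.0328228729890876)), (np.float64(-0.04973664069463349), np.float64(-0.03157742130039099))]
[223 162  22  63 523] [229.914  194.2237] [(np.float64(-0.0006986710455647283), np.float64(0.00161132584912379)), (np.float64(0.002094744348291088), np.float64(0.033524187423297776)), (np.float64(-0.0035328659456702882), np.float64(-0.03076741371114378))]
[269 162  14  63 528] [274.6023 194.1383] [(np.float64(0.04367572044854028), np.float64(0.0014331516622637908)), (np.float64(0.045133830701874385), np.float64(0.03326612162668232)), (np.float64(0.0421882737229275), np.float64(-0.03104028224428266))]
[130 168  22  58 542] [139.2657 196.4299] [(np.float64(-0.09109593763587415), np.float64(-0.00010643198325379918)), (np.float64(-0.08621098819166062), np.float64(0.028254196161040208)), (np.float64(-0.09646859301866488), np.float64(-0.03129854219828565))]
```

>>> arm_command(increments="0.62 5 2 0 -0.007; 0.62 5 2 50 -0.007; 0.62 5 2 100 -0.007; 0.62 5 2 140 -0.007; 0.62 5 2 150 -0.007")

```text
t: 2.1
tool_pos: [0.556, -0.306, 0.0946]
orientation: [-1.996, -2.414, 0.002]
force: [-0.7, 0.9, -1.0]
opening: 0.0355
gripper_force: 0.0
```

>>> arm_command(increments="0.62 0 0 0 0; 0.62 0 0 0 0; 1 0 0 0 0; 1 0 0 0 0; 1 0 0 0 0", grip_force=15)

```text
t: 2.6
tool_pos: [0.5605, -0.3086, 0.1024]
orientation: [1.999, 2.42, 0.0]
force: [0.1, -0.7, 0.1]
opening: 0.0163
gripper_force: 0.0
```

```bash
sed -i 's/^RC=.*RY=/RC=np.array([.470,-.3262]); RY=/' h.py; python3 -c "
from h import *
p,y,s=now(); print(p,y,s['opening'],s['gripper_force'],s['force']); print(delta(p,y,slot(90,.101),RY))"
```

```text
[ 0.5605 -0.3086  0.1024] 1.7608098355047286 0.016270914902476924 0.0 [ 0.0538 -0.6772  0.1478]
[-0.4728 -2.2134  1.4053  0.003 ]
```

>>> arm_command(increments="0.85 0 -2 0 0; 1 0 -2 0 0; 1 0 -2 0 0; 1 0 -2 0 0; 1 0 -2 0 0")

```text
t: 3.1
tool_pos: [0.5576, -0.3085, 0.1008]
orientation: [-2.001, -2.422, 0.0]
force: [-1.0, 0.9, 2.4]
opening: 0.0076
gripper_force: 15.0
```

```bash
python3 -c "
from h import *
p,y,s=now(); print(p,y,s['opening'],s['gripper_force'],s['force']); print(delta(p,y,slot(90,.101),RY))"
```

```text
[ 0.5576 -0.3085  0.1008] 1.7608020446216195 0.007636944033729216 15.000295490026474 [-0.9675  0.9425  2.4178]
[-1.1417  0.6149 -0.2366  0.003 ]
```

>>> arm_command(increments="1 0 0 -20 0; 1 0 0 -60 0; 1 0 0 -110 0; 1 0 0 -160 0; 1 0 0 -190 0")

```text
t: 3.6
tool_pos: [0.5586, -0.3088, 0.2954]
orientation: [1.997, 2.418, 0.001]
force: [1.3, 0.1, -0.3]
opening: 0.0079
gripper_force: 15.0
```

>>> arm_command(increments="1 30 8 0 0; 1 70 20 0 0; 1 115 32 0 0; 1 160 44 0 0; 1 200 56 0 0")

```text
t: 4.1
tool_pos: [0.5746, -0.0993, 0.2903]
orientation: [-2.0, -2.422, -0.0]
force: [0.8, -0.4, -1.9]
opening: 0.0081
gripper_force: 15.0
```

>>> arm_command(increments="1 45 14 0 0.04; 1 90 28 0 0.1; 1 135 40 0 0.15; 1 175 52 0 0.2; 1 205 61 0 0.224")

```text
t: 4.6
tool_pos: [0.5958, 0.1143, 0.2902]
orientation: [-2.259, -2.182, -0.0]
force: [-0.0, 0.2, -1.5]
opening: 0.0079
gripper_force: 15.0
```

>>> arm_command(increments="1 0 0 0 0; 1 0 0 0 0; 1 0 0 0 0")

```text
t: 4.9
tool_pos: [0.596, 0.1105, 0.2903]
orientation: [2.259, 2.183, -0.001]
force: [0.4, -0.3, -0.8]
opening: 0.0077
gripper_force: 15.0
```

Run:
```python
from h import *
p,y,s=now(); i=robot.read_camera("wrist"); m=robot.camera_model("wrist"); print(p,y,s['opening'],delta(p,y,seat(136,8,.29),SY))
ex=np.array([np.cos(SY),np.sin(SY)])
def S(x,yy,z): return np.r_[SC+x*1e-3*ex+yy*1e-3*np.array([-ex[1],ex[0]]),z*1e-3]
for yy in(-170,-68,0,68,136,170):
    for q,c in((S(0,yy,45),(0,0,255)),(S(-20.5,yy,101.4),(255,0,0)),(S(32,yy,56.6),(0,255,0)),(S(50,yy,22),(255,255,0))):
        cv2.circle(i,tuple(np.int32(proj(m,q))),3,c,1)
cv2.imwrite("pics/w3.png",i)
```

```text
[0.596  0.1105 0.2903] 1.536490203722839 0.007686056219569181 [-0.7867  2.8175  0.3086  0.0027]
```

View pics/w3.png

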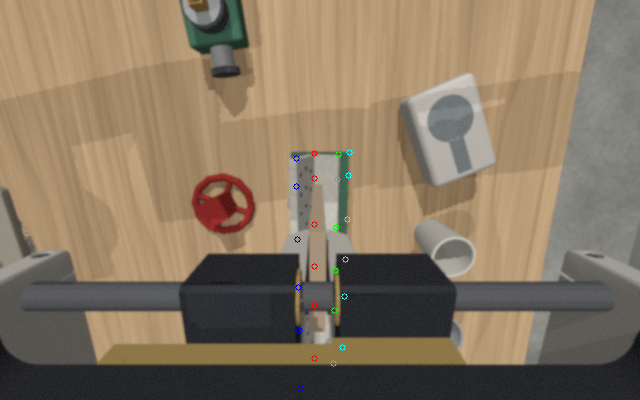

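>>> arm_command(increments="1 -1 2 20 0.003; 1 -1 2 60 0.003; 1 -1 2 100 0.003; 1 -1 2 130 0.003; 1 -1 2 140 0.003")

```text
t: 5.45
tool_pos: [0.5956, 0.1087, 0.1462]
orientation: [-2.261, -2.175, 0.008]
force: [-0.3, 0.2, -1.1]
opening: 0.0085
gripper_force: 15.0
```

>>> arm_command(increments="1 0 0 0 0; 1 0 0 0 0; 1 0 0 3 0; 1 0 0 6 0; 1 0 0 6 0")

```text
t: 5.95
tool_pos: [0.5983, 0.1104, 0.1451]
orientation: [2.262, 2.18, 0.001]
force: [0.3, 0.2, -1.6]
opening: 0.0079
gripper_force: 15.0
```

```bash
python3 -c "
from h import *
p,y,s=now(); print(p,y,s['opening'],s['gripper_force'],s['force'],s['wrist_torque']); print(delta(p,y,seat(136,3,.139),SY))"
```

```text
[0.5983 0.1104 0.1451] 1.533910009791629 0.00792077800194383 14.999805986881256 [ 0.3417  0.1543 -1.6326] [-0.0046 -0.0881 -0.0113]
[-0.7785 -4.461   6.128   0.0001]
```

>>> arm_command(increments="1 -1 -1 1 0; 1 -1 -3 2 0; 1 -1 -4 3 0; 1 -1 -4 4 0; 1 -1 -4 4 0")

```text
t: 6.45
tool_pos: [0.5939, 0.1095, 0.1404]
orientation: [-2.262, -2.18, 0.0]
force: [0.2, 0.8, -0.9]
opening: 0.008
gripper_force: 15.0
```

>>> arm_command(increments="1 0 0 1 0; 1 0 0 2 0; 1 0 0 2 0; 1 0 0 2 0")

```text
t: 6.85
tool_pos: [0.5942, 0.1095, 0.1387]
orientation: [2.262, 2.18, 0.0]
force: [1.7, 0.0, -0.7]
opening: 0.0078
gripper_force: 15.0
```

```bash
python3 -c "
from h import *
p,y,s=now(); print(p,y,s['opening'],s['gripper_force'],s['force'],s['wrist_torque']); print(delta(p,y,seat(136,3,.139),SY))"
```

```text
[0.5942 0.1095 0.1387] 1.5338132568699556 0.007836069654266016 14.999151974916458 [ 1.7299  0.0372 -0.6641] [-0.0477 -0.2608  0.0148]
[ 0.2943 -0.3665 -0.2896  0.    ]
```

>>> arm_command(increments="1 0 0 1 0; 1 0 -1 1 0; 1 0 -1 1 0; 1 0 -1 1 0")

```text
t: 7.25
tool_pos: [0.5939, 0.1095, 0.1382]
orientation: [2.261, 2.179, 0.003]
force: [4.8, 0.4, 0.4]
opening: 0.0078
gripper_force: 15.0
```

```bash
python3 -c "
from h import *
p,y,s=now(); print(p,y,s['opening'],s['gripper_force'],s['force'],s['wrist_torque']); print(delta(p,y,seat(136,3,.139),SY))"
```

```text
[0.5939 0.1095 0.1382] 1.5337108595793192 0.007824687978583461 14.999299943447113 [4.8346 0.3962 0.4149] [-0.1083 -1.27    0.0624]
[ 0.2968 -0.0612 -0.782  -0.0001]
```

>>> arm_command(increments="0.85 0 0 0 0; 0.75 0 0 0 0; 0.65 0 0 0 0; 0.5 0 0 0 0; 0.4 0 0 0 0")

```text
t: 7.75
tool_pos: [0.5927, 0.1095, 0.1374]
orientation: [-2.262, -2.18, 0.001]
force: [1.1, 0.9, -0.2]
opening: 0.0413
gripper_force: 0.0
```

>>> arm_command(increments="0.25 0 0 0 0; 0.1 0 0 0 0; 0 0 0 0 0; 0 0 0 0 0; 0 0 0 0 0")

```text
t: 8.25
tool_pos: [0.593, 0.1095, 0.1377]
orientation: [2.262, 2.18, 0.0]
force: [0.2, 0.2, 0.4]
opening: 0.0812
gripper_force: 0.0
```

Run:
```python
from h import *
p,y,s=now(); print(p,y,s['opening'],s['gripper_force'],s['force'],s['wrist_torque']); print(delta(p,y,seat(136,3,.139),SY))
m=robot.camera_model("side"); i=robot.read_camera("side")
ex=np.array([np.cos(SY),np.sin(SY)])
for yy in (136-27.5,136+27.5):
    for a in(0,110): print(proj(m,np.r_[SC-a*.000342*ex+yy*1e-3*np.array([-ex[1],ex[0]]),.045+a*.00094]))
cv2.imwrite("pics/s1.png",cv2.resize(i[110:300,220:400],None,fx=3,fy=3,interpolation=cv2.INTER_CUBIC))
```

```text
[0.593  0.1095 0.1377] 1.533796475956915 0.08115988645573263 0.0 [0.1595 0.1925 0.4153] [-0.0597 -0.1136 -0.0057]
[ 0.3192  0.7764 -1.3385  0.    ]
[311.1427 186.9682]
[294.4579 156.9037]
[306.9191 172.3947]
[290.5317 142.2199]
```

View pics/s1.png

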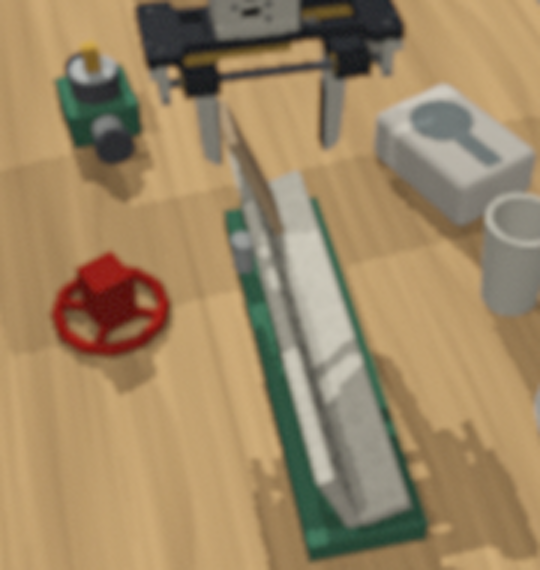

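The tile stands at crop (250,180), leaning flat on the panel near its expected projection. I'll run the same routine for the next tile.

```bash
python3 -c "
from h import *
p,y,s=now(); print(delta(p,y,slot(45,.25),RY))
for a,b in ((45,68),(0,0),(-45,-68),(-90,-136)): print(delta(slot(a,.29),RY+np.pi/2,seat(b,7,.29),SY))
for a,b in ((0,68),(-45,0),(-90,-68)): print(delta(seat(b,2.5,.298),SY+np.pi/2,slot(a,.25),RY))
"
```

```text
[-429.9873  -62.9677 -112.3302   -0.224 ]
[338.184 146.522  -0.      0.224]
[271.8829 176.4171  -0.       0.224 ]
[205.5818 206.3122  -0.       0.224 ]
[139.2806 236.2072  -0.       0.224 ]
[-372.2782 -107.1159   48.       -0.224 ]
[-314.2741 -150.9916   48.       -0.224 ]
[-256.27   -194.8674   48.       -0.224 ]
```

>>> arm_command(increments="0 0 2 0 0; 0 0 2 -30 0; 0 0 2 -70 0; 0 0 2 -120 0; 0 0 2 -160 0")

```text
t: 8.8
tool_pos: [0.5953, 0.1095, 0.3006]
orientation: [2.261, 2.179, 0.002]
force: [1.1, -0.2, 0.0]
opening: 0.0928
gripper_force: 0.0
```

>>> arm_command(increments="0 -40 -6 0 0; 0.2 -85 -12 0 0; 0.4 -130 -18 0 0; 0.5 -175 -25 0 0; 0.62 -215 -32 0 0")

```text
t: 9.3
tool_pos: [0.5546, -0.1062, 0.2978]
orientation: [2.262, 2.179, 0.0]
force: [-0.3, 0.1, 0.7]
opening: 0.0654
gripper_force: 0.0
```

>>> arm_command(increments="0.62 -45 -7 0 -0.05; 0.62 -90 -14 10 -0.1; 0.62 -135 -20 24 -0.15; 0.62 -180 -27 40 -0.2; 0.62 -215 -33 48 -0.224")

```text
t: 9.8
tool_pos: [0.5129, -0.3202, 0.248]
orientation: [-2.002, -2.419, 0.001]
force: [-0.5, -0.0, -1.6]
opening: 0.0354
gripper_force: 0.0
```

>>> arm_command(increments="0.62 0 0 0 0; 0.62 0 0 0 0; 0.62 0 0 0 0")

```text
t: 10.1
tool_pos: [0.5147, -0.3171, 0.2502]
orientation: [2.004, 2.419, 0.001]
force: [-0.3, 0.1, -0.2]
opening: 0.0353
gripper_force: 0.0
```

```bash
python3 -c "
from h import *
p,y,s=now(); print(p,s['opening'],delta(p,y,slot(45,.101),RY))"
```

```text
[ 0.5147 -0.3171  0.2502] 0.03527446372940239 [ -0.6225  -0.6512 149.199    0.0003]
```

>>> arm_command(increments="0.62 -1 -1 30 0; 0.62 -1 -1 75 0; 0.62 -1 -1 120 0; 0.62 -1 -1 143 0; 0.62 -1 -1 149 0")

```text
t: 10.6
tool_pos: [0.5122, -0.3162, 0.0973]
orientation: [-1.999, -2.417, 0.0]
force: [-0.2, -0.2, -0.2]
opening: 0.0354
gripper_force: 0.0
```

>>> arm_command(increments="0.62 0 0 0 0; 0.62 0 0 0 0; 0.8 0 0 0 0; 1 0 0 0 0; 1 0 0 0 0")

```text
t: 11.1
tool_pos: [0.5139, -0.3195, 0.1018]
orientation: [2.003, 2.418, 0.0]
force: [0.2, 0.6, 0.1]
opening: 0.0159
gripper_force: 0.0
```

>>> arm_command(increments="1 0 0 0 0; 1 0 0 0 0; 1 0 0 0 0; 1 0 0 0 0")

```text
t: 11.5
tool_pos: [0.5136, -0.3193, 0.1012]
orientation: [2.004, 2.418, 0.0]
force: [0.2, 1.1, 5.2]
opening: 0.0078
gripper_force: 15.0
```

>>> arm_command(increments="1 0 0 -20 0; 1 0 0 -60 0; 1 0 0 -110 0; 1 0 0 -160 0; 1 0 0 -190 0")

```text
t: 12.0
tool_pos: [0.514, -0.3195, 0.295]
orientation: [2.002, 2.416, 0.0]
force: [0.1, -1.1, -0.8]
opening: 0.0082
gripper_force: 15.0
```

>>> arm_command(increments="1 25 10 0 0; 1 60 25 0 0; 1 100 43 0 0; 1 140 60 0 0; 1 170 73 0 0")

```text
t: 12.5
tool_pos: [0.5534, -0.136, 0.2899]
orientation: [-2.003, -2.419, -0.0]
force: [0.3, -0.6, -1.6]
opening: 0.0081
gripper_force: 15.0
```

>>> arm_command(increments="1 35 15 0 0.05; 1 75 33 0 0.1; 1 110 48 0 0.15; 1 145 62 0 0.2; 1 168 73 0 0.224")

```text
t: 13.0
tool_pos: [0.5937, 0.0429, 0.2898]
orientation: [-2.262, -2.179, 0.001]
force: [-0.8, -0.8, -2.0]
opening: 0.0079
gripper_force: 15.0
```

>>> arm_command(increments="1 0 0 0 0; 1 0 0 0 0; 1 0 0 0 0")

```text
t: 13.3
tool_pos: [0.5937, 0.0393, 0.2902]
orientation: [-2.262, -2.179, 0.001]
force: [-0.3, 0.1, -0.2]
opening: 0.0081
gripper_force: 15.0
```

```bash
python3 -c "
from h import *
p,y,s=now(); print(p,s['opening'],delta(p,y,seat(68,4,.143),SY))"
```

```text
[0.5937 0.0393 0.2902] 0.00805453727465513 [  2.4215  -1.5152 147.2169  -0.0003]
```

>>> arm_command(increments="1 2 0 30 0; 1 2 0 70 0; 1 2 0 110 0; 1 2 0 132 0; 1 2 0 140 0")

```text
t: 13.8
tool_pos: [0.5918, 0.0409, 0.147]
orientation: [-2.261, -2.175, 0.007]
force: [0.1, -0.7, -1.1]
opening: 0.008
gripper_force: 15.0
```

>>> arm_command(increments="1 0 0 0 0; 1 0 0 0 0; 1 0 -1 3 0; 1 0 -1 6 0; 1 0 -1 7 0")

```text
t: 14.3
tool_pos: [0.5933, 0.0423, 0.1441]
orientation: [2.262, 2.18, 0.001]
force: [0.2, -0.6, -1.9]
opening: 0.0078
gripper_force: 15.0
```

>>> arm_command(increments="1 0 -1 1 0; 1 0 -1 2 0; 1 0 -1 3 0; 1 0 -1 4 0; 1 0 -2 4 0")

```text
t: 14.8
tool_pos: [0.5915, 0.0423, 0.1396]
orientation: [2.262, 2.179, 0.001]
force: [2.0, -1.4, -1.9]
opening: 0.008
gripper_force: 15.0
```

>>> arm_command(increments="1 0 0 0 0; 1 0 0 0 0")

```text
t: 15.0
tool_pos: [0.5914, 0.0423, 0.1399]
orientation: [2.262, 2.179, 0.001]
force: [2.4, 0.1, -2.0]
opening: 0.0079
gripper_force: 15.0
```

```bash
python3 -c "
from h import *
p,y,s=now(); print(p,s['opening'],s['wrist_torque'],delta(p,y,seat(68,3,.138),SY))"
```

```text
[0.5914 0.0423 0.1399] 0.007923108373708224 [-0.0324 -0.6644  0.0208] [-0.4642 -0.0691  1.9244 -0.    ]
```

Contact with the panel is starting. I'll press slightly, release, lift, and go to slot 0.

>>> arm_command(increments="1 0 0 1 0; 1 0 0 2 0; 1 0 0 2 0; 1 0 0 2 0")

```text
t: 15.4
tool_pos: [0.5918, 0.0423, 0.1385]
orientation: [2.261, 2.179, 0.002]
force: [2.5, -0.1, 5.6]
opening: 0.0081
gripper_force: 15.0
```

>>> arm_command(increments="0.85 0 0 0 0; 0.75 0 0 0 0; 0.65 0 0 0 0; 0.5 0 0 0 0; 0.4 0 0 0 0")

```text
t: 15.9
tool_pos: [0.5908, 0.0423, 0.1373]
orientation: [-2.262, -2.18, 0.001]
force: [-0.5, 0.1, 0.2]
opening: 0.0415
gripper_force: 0.0
```

>>> arm_command(increments="0.25 0 0 0 0; 0.1 0 0 0 0; 0 0 0 0 0; 0 0 1 0 0; 0 0 1 0 0")

```text
t: 16.4
tool_pos: [0.5922, 0.0423, 0.1377]
orientation: [2.262, 2.18, 0.0]
force: [0.0, 0.0, 0.2]
opening: 0.0812
gripper_force: 0.1
```

>>> arm_command(increments="0 0 0 -5 0; 0 0 0 -30 0; 0 0 0 -70 0; 0 0 0 -120 0; 0 0 0 -160 0")

```text
t: 16.9
tool_pos: [0.5922, 0.0423, 0.301]
orientation: [2.261, 2.179, 0.002]
force: [1.3, 0.3, -0.0]
opening: 0.093
gripper_force: 0.0
```

>>> arm_command(increments="0 0 0 0 0; 0 0 0 0 0")

```text
t: 17.1
tool_pos: [0.5928, 0.0423, 0.2995]
orientation: [2.26, 2.178, 0.004]
force: [-0.6, 0.3, -0.7]
opening: 0.0928
gripper_force: 0.0
```

```bash
python3 -c "
from h import *
p,y,s=now(); print(p,s['opening'],delta(p,y,slot(0,.25),RY))
i=robot.read_camera('top'); cv2.imwrite('pics/t2.png',cv2.resize(i[150:300,160:480],None,fx=2.5,fy=2.5,interpolation=cv2.INTER_CUBIC))"
```

```text
[0.5928 0.0423 0.2995] 0.0927978319203997 [-372.774  -109.0956   49.5335   -0.224 ]
```

>>> arm_command(increments="0 -40 -11 0 0; 0.2 -85 -24 0 0; 0.4 -125 -36 0 0; 0.5 -160 -46 0 0; 0.62 -185 -53 0 0")

```text
t: 17.65
tool_pos: [0.5303, -0.1424, 0.295]
orientation: [-2.261, -2.176, 0.003]
force: [0.2, 0.4, 0.4]
opening: 0.0654
gripper_force: 0.0
```

>>> arm_command(increments="0.62 -40 -12 0 -0.05; 0.62 -80 -24 10 -0.1; 0.62 -120 -36 24 -0.15; 0.62 -160 -48 40 -0.2; 0.62 -188 -56 49 -0.224")

```text
t: 18.15
tool_pos: [0.4667, -0.3276, 0.2445]
orientation: [-2.0, -2.415, 0.001]
force: [1.1, -0.2, -0.3]
opening: 0.0354
gripper_force: 0.0
```

>>> arm_command(increments="0.62 0 0 0 0; 0.62 0 0 0 0; 0.62 0 0 0 0")

```text
t: 18.45
tool_pos: [0.4695, -0.3254, 0.248]
orientation: [-2.003, -2.418, -0.001]
force: [-0.7, 0.2, 0.1]
opening: 0.0357
gripper_force: 0.0
```

```bash
python3 -c "
from h import *
p,y,s=now(); print(p,s['opening'],delta(p,y,slot(0,.101),RY))"
```

```text
[ 0.4695 -0.3254  0.248 ] 0.035654090109462466 [ -0.9278   0.372  146.9908   0.0003]
```

View pics/t2.png

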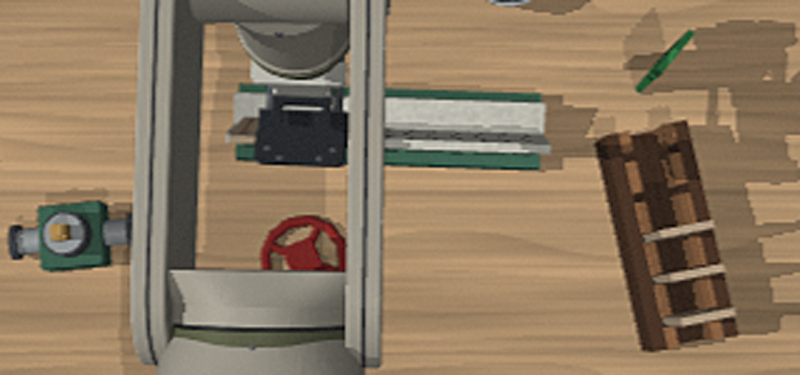

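>>> arm_command(increments="0.62 -1 0 30 0; 0.62 -1 0 75 0; 0.62 -1 0 120 0; 0.62 -1 0 141 0; 0.62 -1 0 147 0")

```text
t: 18.95
tool_pos: [0.4684, -0.3246, 0.0983]
orientation: [-1.999, -2.417, -0.0]
force: [-0.5, -0.3, -0.7]
opening: 0.0354
gripper_force: 0.0
```

>>> arm_command(increments="0.62 0 0 0 0; 0.62 0 0 0 0; 0.8 0 0 0 0; 1 0 0 0 0; 1 0 0 0 0")

```text
t: 19.45
tool_pos: [0.47, -0.3279, 0.1028]
orientation: [2.003, 2.418, -0.0]
force: [0.1, -0.2, 0.4]
opening: 0.0161
gripper_force: 0.0
```

>>> arm_command(increments="1 0 0 0 0; 1 0 0 0 0; 1 0 0 0 0; 1 0 0 0 0")

```text
t: 19.85
tool_pos: [0.4697, -0.3276, 0.1021]
orientation: [2.004, 2.419, -0.0]
force: [-0.6, 0.6, 5.2]
opening: 0.0081
gripper_force: 15.0
```

>>> arm_command(increments="1 0 0 -20 0; 1 0 0 -60 0; 1 0 0 -110 0; 1 0 0 -160 0; 1 0 0 -190 0")

```text
t: 20.35
tool_pos: [0.4701, -0.3279, 0.2959]
orientation: [2.002, 2.416, 0.0]
force: [-1.2, -0.3, -0.9]
opening: 0.0078
gripper_force: 15.0
```

>>> arm_command(increments="1 25 16 0 0; 1 55 36 0 0; 1 85 55 0 0; 1 112 73 0 0; 1 137 88 0 0")

```text
t: 20.85
tool_pos: [0.5307, -0.1748, 0.2909]
orientation: [-2.003, -2.419, 0.0]
force: [-0.4, 0.4, -1.2]
opening: 0.0079
gripper_force: 15.0
```

>>> arm_command(increments="1 30 19 0 0.05; 1 60 39 0 0.1; 1 90 58 0 0.15; 1 118 77 0 0.2; 1 136 88 0 0.224")

```text
t: 21.35
tool_pos: [0.592, -0.024, 0.2907]
orientation: [-2.262, -2.179, 0.001]
force: [0.5, -0.8, -1.1]
opening: 0.0081
gripper_force: 15.0
```

>>> arm_command(increments="1 0 0 0 0; 1 0 0 0 0; 1 0 0 0 0")

```text
t: 21.65
tool_pos: [0.5913, -0.0274, 0.2913]
orientation: [-2.262, -2.179, 0.001]
force: [0.5, -0.6, -0.2]
opening: 0.0083
gripper_force: 15.0
```

```bash
python3 -c "
from h import *
p,y,s=now(); print(p,s['opening'],delta(p,y,seat(0,5,.15),SY))"
```

```text
[ 0.5913 -0.0274  0.2913] 0.008260735907118167 [  1.1602  -0.5725 141.2744  -0.0003]
```

>>> arm_command(increments="1 1 0 30 0; 1 1 0 70 0; 1 1 0 110 0; 1 1 0 132 0; 1 1 0 140 0")

```text
t: 22.15
tool_pos: [0.5893, -0.0265, 0.148]
orientation: [-2.261, -2.175, 0.006]
force: [0.2, 0.2, -1.0]
opening: 0.008
gripper_force: 15.0
```

>>> arm_command(increments="1 0 0 0 0; 1 0 0 0 0; 1 0 -1 3 0; 1 0 -1 6 0; 1 0 -1 7 0")

```text
t: 22.65
tool_pos: [0.591, -0.0254, 0.145]
orientation: [2.262, 2.18, 0.001]
force: [0.5, 0.9, -1.3]
opening: 0.008
gripper_force: 15.0
```

>>> arm_command(increments="1 0 -1 1 0; 1 0 -1 2 0; 1 0 -1 3 0; 1 0 -1 4 0; 1 0 -2 4 0")

```text
t: 23.15
tool_pos: [0.5891, -0.0253, 0.1406]
orientation: [2.262, 2.18, 0.001]
force: [3.3, -0.6, -1.1]
opening: 0.0078
gripper_force: 15.0
```

>>> arm_command(increments="1 0 0 0 0; 1 0 0 1 0; 1 0 0 1 0; 1 0 0 1 0")

```text
t: 23.55
tool_pos: [0.5893, -0.0254, 0.1401]
orientation: [2.261, 2.179, 0.001]
force: [2.4, -1.0, 0.5]
opening: 0.008
gripper_force: 15.0
```

```bash
python3 -c "
from h import *
p,y,s=now(); print(p,s['opening'],s['wrist_torque'],delta(p,y,seat(0,3,.138),SY))"
```

```text
[ 0.5893 -0.0254  0.1401] 0.007991889390357821 [-0.0337 -0.7927  0.0263] [-0.7582 -0.4331  2.1175  0.    ]
```

>>> arm_command(increments="1 0 0 1 0; 1 0 0 1 0; 1 0 0 1 0")

```text
t: 23.85
tool_pos: [0.5894, -0.0254, 0.1395]
orientation: [2.261, 2.179, 0.002]
force: [2.3, 0.2, 5.4]
opening: 0.0077
gripper_force: 15.0
```

>>> arm_command(increments="0.85 0 0 0 0; 0.75 0 0 0 0; 0.65 0 0 0 0; 0.5 0 0 0 0; 0.4 0 0 0 0")

```text
t: 24.35
tool_pos: [0.5884, -0.0253, 0.1383]
orientation: [-2.262, -2.18, 0.001]
force: [0.5, 0.9, -0.2]
opening: 0.0415
gripper_force: 0.0
```

>>> arm_command(increments="0.25 0 0 0 0; 0.1 0 0 0 0; 0 0 0 0 0; 0 0 1 0 0; 0 0 1 0 0")

```text
t: 24.85
tool_pos: [0.5898, -0.0254, 0.1386]
orientation: [2.262, 2.18, 0.0]
force: [-0.6, 0.0, -0.6]
opening: 0.0813
gripper_force: 0.1
```

>>> arm_command(increments="0 0 0 -5 0; 0 0 0 -30 0; 0 0 0 -70 0; 0 0 0 -120 0; 0 0 0 -160 0")

```text
t: 25.35
tool_pos: [0.5899, -0.0253, 0.302]
orientation: [2.261, 2.179, 0.002]
force: [0.5, 0.0, 0.1]
opening: 0.093
gripper_force: 0.0
```

>>> arm_command(increments="0 0 0 0 0; 0 0 0 0 0; 0 0 0 0 0")

```text
t: 25.65
tool_pos: [0.5891, -0.0253, 0.2971]
orientation: [-2.261, -2.179, 0.002]
force: [-0.2, -0.2, 0.2]
opening: 0.0928
gripper_force: 0.0
```

```bash
python3 -c "
from h import *
p,y,s=now(); print(p,s['opening'],delta(p,y,slot(-45,.25),RY))"
```

```text
[ 0.5891 -0.0253  0.2971] 0.09284086258907526 [-315.0921 -151.7517   47.1391   -0.224 ]
```

>>> arm_command(increments="0 -30 -15 0 0; 0.2 -65 -31 0 0; 0.4 -100 -48 0 0; 0.5 -132 -64 0 0; 0.62 -157 -76 0 0")

```text
t: 26.15
tool_pos: [0.506, -0.1807, 0.2962]
orientation: [-2.26, -2.177, 0.003]
force: [-0.3, -0.2, 0.4]
opening: 0.0654
gripper_force: 0.0
```

>>> arm_command(increments="0.62 -35 -17 0 -0.05; 0.62 -70 -34 10 -0.1; 0.62 -105 -51 24 -0.15; 0.62 -138 -66 40 -0.2; 0.62 -158 -76 47 -0.224")

```text
t: 26.65
tool_pos: [0.4234, -0.3354, 0.2475]
orientation: [-2.0, -2.415, 0.0]
force: [-0.6, 1.3, -0.8]
opening: 0.0357
gripper_force: 0.0
```

>>> arm_command(increments="0.62 0 0 0 0; 0.62 0 0 0 0; 0.62 0 0 0 0; 0.62 0 0 0 0")

```text
t: 27.05
tool_pos: [0.4269, -0.3336, 0.2519]
orientation: [2.003, 2.42, 0.0]
force: [0.2, 0.4, 0.4]
opening: 0.0356
gripper_force: 0.0
```

```bash
python3 -c "
from h import *
p,y,s=now(); print(p,s['opening'],delta(p,y,slot(-45,.101),RY))"
```

```text
[ 0.4269 -0.3336  0.2519] 0.03558064213369868 [ -0.7115  -1.2984 150.9011   0.0012]
```

>>> arm_command(increments="0.62 -1 -1 30 0; 0.62 -1 -1 75 0; 0.62 -1 -1 120 0; 0.62 -1 -1 144 0; 0.62 -1 -1 150 0")

```text
t: 27.55
tool_pos: [0.4241, -0.3332, 0.0981]
orientation: [-1.999, -2.416, -0.001]
force: [0.4, 0.2, 0.4]
opening: 0.0353
gripper_force: 0.0
```

>>> arm_command(increments="0.62 0 0 0 0; 0.62 0 0 0 0; 0.8 0 0 0 0; 1 0 0 0 0; 1 0 0 0 0")

```text
t: 28.05
tool_pos: [0.4259, -0.3362, 0.1028]
orientation: [2.003, 2.418, -0.0]
force: [0.4, -0.2, -0.2]
opening: 0.016
gripper_force: 0.0
```

>>> arm_command(increments="1 0 0 0 0; 1 0 0 0 0; 1 0 0 0 0; 1 0 0 0 0")

```text
t: 28.45
tool_pos: [0.4256, -0.3359, 0.1021]
orientation: [2.004, 2.419, -0.0]
force: [-1.0, 1.1, 5.6]
opening: 0.0083
gripper_force: 15.0
```

>>> arm_command(increments="1 0 0 -20 0; 1 0 0 -60 0; 1 0 0 -110 0; 1 0 0 -160 0; 1 0 0 -190 0")

```text
t: 28.95
tool_pos: [0.426, -0.3362, 0.2958]
orientation: [2.002, 2.416, -0.0]
force: [1.1, 0.7, -0.8]
opening: 0.0079
gripper_force: 15.0
```

>>> arm_command(increments="1 18 18 0 0; 1 40 40 0 0; 1 64 64 0 0; 1 86 86 0 0; 1 103 103 0 0")

```text
t: 29.45
tool_pos: [0.508, -0.2136, 0.2909]
orientation: [-2.003, -2.419, -0.0]
force: [0.8, -0.3, -1.0]
opening: 0.008
gripper_force: 15.0
```

>>> arm_command(increments="1 24 24 0 0.05; 1 48 48 0 0.1; 1 70 70 0 0.15; 1 90 90 0 0.2; 1 103 103 0 0.224")

```text
t: 29.95
tool_pos: [0.59, -0.093, 0.2906]
orientation: [-2.262, -2.178, 0.001]
force: [-0.3, -0.4, -0.7]
opening: 0.0078
gripper_force: 15.0
```

>>> arm_command(increments="1 0 0 0 0; 1 0 0 0 0; 1 0 0 0 0; 1 0 0 0 0")

```text
t: 30.35
tool_pos: [0.5891, -0.0959, 0.2916]
orientation: [-2.263, -2.179, 0.0]
force: [0.7, 0.1, -2.2]
opening: 0.0083
gripper_force: 15.0
```

```bash
python3 -c "
from h import *
p,y,s=now(); print(p,s['opening'],delta(p,y,seat(-68,5,.15),SY))"
```

```text
[ 0.5891 -0.0959  0.2916] 0.008255145412894125 [  1.7248  -0.8614 141.5522  -0.0009]
```

>>> arm_command(increments="1 2 0 30 0; 1 2 0 70 0; 1 2 0 110 0; 1 2 0 132 0; 1 2 0 140 0")

```text
t: 30.85
tool_pos: [0.5873, -0.0932, 0.1481]
orientation: [-2.26, -2.176, 0.005]
force: [-1.0, -0.6, -0.6]
opening: 0.0081
gripper_force: 15.0
```

>>> arm_command(increments="1 0 0 0 0; 1 0 0 0 0; 1 0 -1 3 0; 1 0 -1 6 0; 1 0 -1 7 0")

```text
t: 31.35
tool_pos: [0.5888, -0.093, 0.1451]
orientation: [2.262, 2.18, 0.001]
force: [-0.3, -0.0, -0.7]
opening: 0.0081
gripper_force: 15.0
```

>>> arm_command(increments="1 0 -1 1 0; 1 0 -1 2 0; 1 0 -1 3 0; 1 0 -1 4 0; 1 0 -2 4 0")

```text
t: 31.85
tool_pos: [0.5868, -0.0929, 0.1405]
orientation: [2.262, 2.18, 0.001]
force: [3.6, -0.7, -1.1]
opening: 0.0082
gripper_force: 15.0
```

>>> arm_command(increments="1 0 0 0 0; 1 0 0 1 0; 1 0 0 1 0; 1 0 0 1 0")

```text
t: 32.25
tool_pos: [0.587, -0.0929, 0.14]
orientation: [2.262, 2.179, 0.001]
force: [1.8, -0.5, 1.0]
opening: 0.0083
gripper_force: 15.0
```

```bash
python3 -c "
from h import *
p,y,s=now(); print(p,s['opening'],s['wrist_torque'],delta(p,y,seat(-68,3,.138),SY))"
```

```text
[ 0.587  -0.0929  0.14  ] 0.008295732277782675 [-0.0618 -0.6752  0.0621] [-1.1511 -0.6495  1.9783  0.    ]
```

>>> arm_command(increments="1 0 0 1 0; 1 0 0 1 0; 1 0 0 1 0")

```text
t: 32.55
tool_pos: [0.5871, -0.093, 0.1395]
orientation: [2.261, 2.179, 0.001]
force: [1.7, 0.6, 6.1]
opening: 0.0078
gripper_force: 15.0
```

>>> arm_command(increments="0.85 0 0 0 0; 0.75 0 0 0 0; 0.65 0 0 0 0; 0.5 0 0 0 0; 0.4 0 0 0 0")

```text
t: 33.05
tool_pos: [0.5863, -0.0928, 0.1383]
orientation: [-2.262, -2.18, 0.001]
force: [-0.3, -0.6, -0.0]
opening: 0.0416
gripper_force: 0.0
```

>>> arm_command(increments="0.25 0 0 0 0; 0.1 0 0 0 0; 0 0 0 0 0; 0 0 1 0 0; 0 0 1 0 0")

```text
t: 33.55
tool_pos: [0.5877, -0.0929, 0.1387]
orientation: [2.262, 2.18, 0.0]
force: [-0.8, 0.2, -0.1]
opening: 0.081
gripper_force: 0.1
```

>>> arm_command(increments="0 0 0 -5 0; 0 0 0 -30 0; 0 0 0 -70 0; 0 0 0 -120 0; 0 0 0 -160 0")

```text
t: 34.05
tool_pos: [0.5877, -0.0929, 0.302]
orientation: [2.261, 2.179, 0.002]
force: [0.9, 0.9, 0.3]
opening: 0.093
gripper_force: 0.0
```

>>> arm_command(increments="0 0 0 0 0; 0 0 0 0 0; 0 0 0 0 0; 0 0 0 0 0")

```text
t: 34.45
tool_pos: [0.5867, -0.0927, 0.2964]
orientation: [-2.26, -2.178, 0.003]
force: [0.3, -0.7, 0.2]
opening: 0.093
gripper_force: 0.0
```

```bash
python3 -c "
from h import *
p,y,s=now(); print(p,s['opening'],delta(p,y,slot(-90,.25),RY))"
```

```text
[ 0.5867 -0.0927  0.2964] 0.09297705716463044 [-257.6294 -195.7149   46.4117   -0.224 ]
```

>>> arm_command(increments="0 -25 -19 0 0; 0.2 -55 -42 0 0; 0.4 -85 -64 0 0; 0.5 -110 -84 0 0; 0.62 -129 -98 0 0")

```text
t: 34.95
tool_pos: [0.483, -0.2192, 0.297]
orientation: [-2.261, -2.177, 0.002]
force: [-0.0, -0.2, 0.5]
opening: 0.0659
gripper_force: 0.0
```

>>> arm_command(increments="0.62 -28 -21 0 -0.05; 0.62 -58 -43 10 -0.1; 0.62 -86 -65 24 -0.15; 0.62 -112 -85 40 -0.2; 0.62 -129 -98 47 -0.224")

```text
t: 35.45
tool_pos: [0.3796, -0.3439, 0.2484]
orientation: [-2.001, -2.416, -0.0]
force: [-0.0, 0.9, -0.3]
opening: 0.0361
gripper_force: 0.0
```

>>> arm_command(increments="0.62 0 0 0 0; 0.62 0 0 0 0; 0.62 0 0 0 0; 0.62 0 0 0 0")

```text
t: 35.85
tool_pos: [0.383, -0.3428, 0.252]
orientation: [2.003, 2.42, 0.0]
force: [0.7, 0.1, -0.3]
opening: 0.0355
gripper_force: 0.0
```

```bash
python3 -c "
from h import *
p,y,s=now(); print(p,s['opening'],delta(p,y,slot(-90,.101),RY))"
```

```text
[ 0.383  -0.3428  0.252 ] 0.035478847983657 [  0.1779  -1.4145 151.0017   0.0012]
```

>>> arm_command(increments="0.62 0 -1 30 0; 0.62 0 -1 75 0; 0.62 0 -1 120 0; 0.62 0 -1 144 0; 0.62 0 -1 150 0")

```text
t: 36.35
tool_pos: [0.3801, -0.3412, 0.0982]
orientation: [-1.999, -2.416, -0.001]
force: [-1.1, 0.2, -0.2]
opening: 0.0351
gripper_force: 0.0
```

>>> arm_command(increments="0.62 0 0 0 0; 0.62 0 0 0 0; 0.8 0 0 0 0; 1 0 0 0 0; 1 0 0 0 0")

```text
t: 36.85
tool_pos: [0.3817, -0.3442, 0.1027]
orientation: [2.003, 2.418, -0.0]
force: [-0.1, -0.3, -0.5]
opening: 0.016
gripper_force: 0.0
```

>>> arm_command(increments="1 0 0 0 0; 1 0 0 0 0; 1 0 0 0 0; 1 0 0 0 0")

```text
t: 37.25
tool_pos: [0.3814, -0.3439, 0.1021]
orientation: [2.004, 2.419, -0.0]
force: [-1.0, 1.1, 6.2]
opening: 0.0077
gripper_force: 15.0
```

>>> arm_command(increments="1 0 0 -20 0; 1 0 0 -60 0; 1 0 0 -110 0; 1 0 0 -160 0; 1 0 0 -190 0")

```text
t: 37.75
tool_pos: [0.3817, -0.3442, 0.2957]
orientation: [2.002, 2.416, -0.001]
force: [0.2, -1.2, -0.8]
opening: 0.0077
gripper_force: 15.0
```

>>> arm_command(increments="1 12 20 0 0; 1 27 46 0 0; 1 43 73 0 0; 1 58 98 0 0; 1 70 118 0 0")

```text
t: 38.25
tool_pos: [0.4849, -0.2516, 0.2908]
orientation: [-2.003, -2.419, -0.0]
force: [-0.3, -0.4, -0.5]
opening: 0.0081
gripper_force: 15.0
```

>>> arm_command(increments="1 16 28 0 0.05; 1 32 55 0 0.1; 1 48 82 0 0.15; 1 62 105 0 0.2; 1 69 118 0 0.224")

```text
t: 38.75
tool_pos: [0.5882, -0.1613, 0.2905]
orientation: [-2.261, -2.178, 0.0]
force: [-0.7, 0.5, -1.1]
opening: 0.008
gripper_force: 15.0
```

>>> arm_command(increments="1 0 0 0 0; 1 0 0 0 0; 1 0 0 0 0; 1 0 0 0 0")

```text
t: 39.15
tool_pos: [0.5867, -0.164, 0.2917]
orientation: [-2.263, -2.179, 0.0]
force: [-0.6, -0.2, -0.7]
opening: 0.008
gripper_force: 15.0
```

```bash
python3 -c "
from h import *
p,y,s=now(); print(p,s['opening'],delta(p,y,seat(-136,5,.15),SY))"
```

```text
[ 0.5867 -0.164   0.2917] 0.00797290284287837 [  1.8644  -0.9612 141.6685  -0.0008]
```

>>> arm_command(increments="1 2 0 30 0; 1 2 0 70 0; 1 2 0 110 0; 1 2 0 132 0; 1 2 0 140 0")

```text
t: 39.65
tool_pos: [0.5849, -0.1611, 0.1481]
orientation: [-2.26, -2.176, 0.004]
force: [-0.4, 0.4, -1.6]
opening: 0.0077
gripper_force: 15.0
```

>>> arm_command(increments="1 0 0 0 0; 1 0 0 0 0; 1 0 -1 3 0; 1 0 -1 6 0; 1 0 -1 7 0")

```text
t: 40.15
tool_pos: [0.5865, -0.1613, 0.1451]
orientation: [2.261, 2.18, 0.001]
force: [0.4, -1.3, -1.3]
opening: 0.008
gripper_force: 15.0
```

>>> arm_command(increments="1 0 -1 1 0; 1 0 -1 2 0; 1 0 -1 3 0; 1 0 -1 4 0; 1 0 -2 4 0")

```text
t: 40.65
tool_pos: [0.5845, -0.1611, 0.1405]
orientation: [2.262, 2.18, 0.0]
force: [2.7, -0.3, -1.2]
opening: 0.008
gripper_force: 15.0
```

>>> arm_command(increments="1 0 0 0 0; 1 0 0 1 0; 1 0 0 1 0; 1 0 0 2 0; 1 0 0 2 0")

```text
t: 41.15
tool_pos: [0.5848, -0.1613, 0.1396]
orientation: [2.261, 2.179, 0.001]
force: [0.9, 0.6, 4.8]
opening: 0.0077
gripper_force: 15.0
```

```bash
python3 -c "
from h import *
p,y,s=now(); print(p,s['opening'],s['wrist_torque'],delta(p,y,seat(-136,3,.138),SY))"
```

```text
[ 0.5848 -0.1613  0.1396] 0.007713552849364983 [ 0.075  -0.1931  0.031 ] [-0.7903 -1.0261  1.5589 -0.    ]
```

>>> arm_command(increments="0.85 0 0 0 0; 0.75 0 0 0 0; 0.65 0 0 0 0; 0.5 0 0 0 0; 0.4 0 0 0 0")

```text
t: 41.65
tool_pos: [0.5841, -0.1611, 0.1384]
orientation: [-2.262, -2.18, 0.0]
force: [-1.0, 0.8, 0.0]
opening: 0.0412
gripper_force: 0.0
```

>>> arm_command(increments="0.25 0 0 0 0; 0.1 0 0 0 0; 0 0 0 0 0; 0 0 1 0 0; 0 0 1 0 0")

```text
t: 42.15
tool_pos: [0.5854, -0.1611, 0.1387]
orientation: [2.262, 2.18, 0.0]
force: [-0.0, 0.7, -0.2]
opening: 0.0809
gripper_force: 0.1
```

>>> arm_command(increments="0 0 0 -5 0; 0 0 0 -30 0; 0 0 0 -70 0; 0 0 0 -120 0; 0 0 0 -160 0")

```text
t: 42.65
tool_pos: [0.5854, -0.1612, 0.302]
orientation: [2.261, 2.179, 0.001]
force: [0.5, 0.7, 0.3]
opening: 0.0929
gripper_force: 0.0
```

>>> arm_command(increments="0 0 -40 0 0; 0 0 -80 -10 0; 0 -20 -120 -20 0; 0 -40 -160 -20 0; 0 -60 -190 -20 0")

```text
t: 43.15
tool_pos: [0.3916, -0.2144, 0.3198]
orientation: [2.26, 2.179, 0.0]
force: [1.5, -0.7, 0.4]
opening: 0.0928
gripper_force: 0.0
```

>>> arm_command(increments="0 0 0 0 0; 0 0 0 0 0; 0 0 0 0 0; 0 0 0 0 0")

```text
t: 43.55
tool_pos: [0.3939, -0.2136, 0.3186]
orientation: [-2.261, -2.181, -0.0]
force: [0.9, 0.9, -0.3]
opening: 0.0931
gripper_force: 0.0
```

Run:
```python
from h import *
p,y,s=now(); print(p,y)
t=robot.read_camera("top"); i=robot.read_camera("side"); w=robot.read_camera("wrist")
for n,a in (("t4",t),("s4",i),("w4",w)): cv2.imwrite(f"pics/{n}.png",a)
a=cv2.resize(t[165:285,150:400],(800,384),interpolation=cv2.INTER_CUBIC)
b=cv2.resize(i[130:300,230:390],(207,220),interpolation=cv2.INTER_CUBIC); 
cv2.imwrite("pics/m4.png",np.vstack([a,np.hstack([cv2.resize(i[130:300,230:430],(254,216),interpolation=cv2.INTER_CUBIC),cv2.resize(w,(346,216)),np.zeros((216,200,3),np.uint8)])]))
```

```text
[ 0.3939 -0.2136  0.3186] 1.534963723194432
```

View pics/m4.png

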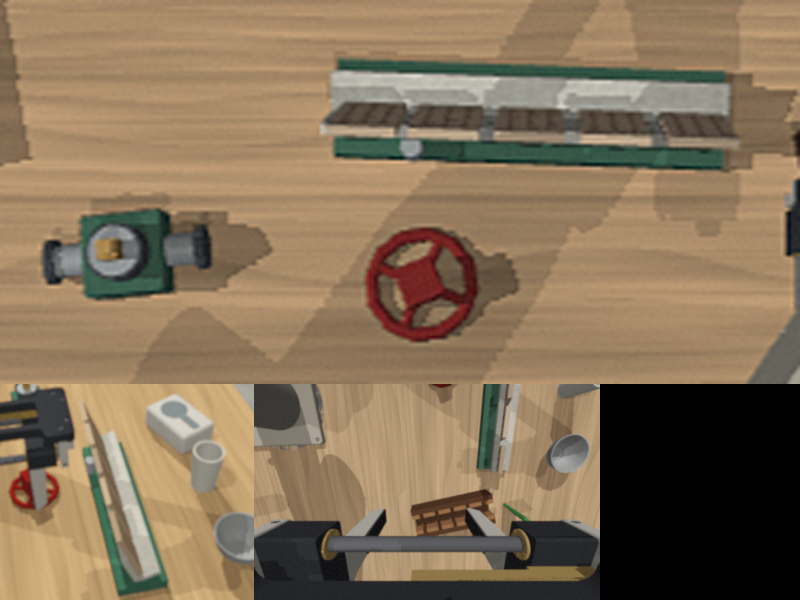

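The top crop shows all five tiles side by side on the ledge, tops level, from (365,118) to (700,128) in the crop. The wheel is at (420,284) and the spindle at (110,247). Next I'll get close wrist views of the wheel and valve.

>>> arm_command(increments="0 35 8 14 0; 0 75 16 28 0; 0 115 24 42 0; 0 155 32 60 0; 0 185 39 70 0")

```text
t: 44.2
tool_pos: [0.4388, -0.028, 0.2471]
orientation: [-2.259, -2.181, 0.001]
force: [0.9, -0.7, 0.1]
opening: 0.0931
gripper_force: 0.0
```

>>> arm_command(increments="0 0 0 0 0; 0 0 0 0 0; 0 0 0 0 0; 0 0 0 0 0; 0 0 0 0 0")

```text
t: 44.7
tool_pos: [0.4392, -0.0316, 0.2491]
orientation: [2.263, 2.178, 0.001]
force: [0.3, -0.6, -0.3]
opening: 0.0926
gripper_force: 0.0
```

Run:
```python
from h import *
p,y,s=now(); m=robot.camera_model("wrist"); w=robot.read_camera("wrist"); print(p,y,np.abs(s['dq']).max())
cv2.imwrite("pics/w5.png",w); import json; json.dump({k:np.array(v).tolist() for k,v in m.items()},open("m5.json","w"))
```

```text
[ 0.4392 -0.0316  0.2491] 1.5321455935499269 0.003953822229287154
```

>>> arm_command(increments="0 45 4 0 0; 0 95 8 0 0; 0 145 12 0 0; 0 190 17 0 0; 0 230 20 0 0")

```text
t: 45.25
tool_pos: [0.4678, 0.2003, 0.2489]
orientation: [2.262, 2.179, 0.001]
force: [0.2, -0.9, -0.0]
opening: 0.0931
gripper_force: 0.0
```

>>> arm_command(increments="0 18 0 0 0; 0 18 0 0 0; 0 18 0 0 0; 0 18 0 0 0; 0 18 0 0 0")

```text
t: 45.75
tool_pos: [0.4684, 0.2152, 0.2488]
orientation: [2.264, 2.178, 0.0]
force: [-0.7, 0.9, 0.2]
opening: 0.093
gripper_force: 0.0
```

Run:
```python
from h import *
p,y,s=now(); m=robot.camera_model("wrist"); w=robot.read_camera("wrist"); print(p,y,np.abs(s['dq']).max())
cv2.imwrite("pics/w6.png",w); import json; json.dump({k:np.array(v).tolist() for k,v in m.items()},open("m6.json","w"))
a=cv2.imread("pics/w5.png")
cv2.imwrite("pics/w56.png",np.vstack([cv2.resize(q[40:250,180:460],(800,600))[::1] if 0 else cv2.resize(q[60:240,170:480],(516,300),interpolation=cv2.INTER_CUBIC) for q in(a,w)]))
```

```text
[0.4684 0.2152 0.2488] 1.5319485111597755 0.002057729522537732
```

View pics/w56.png

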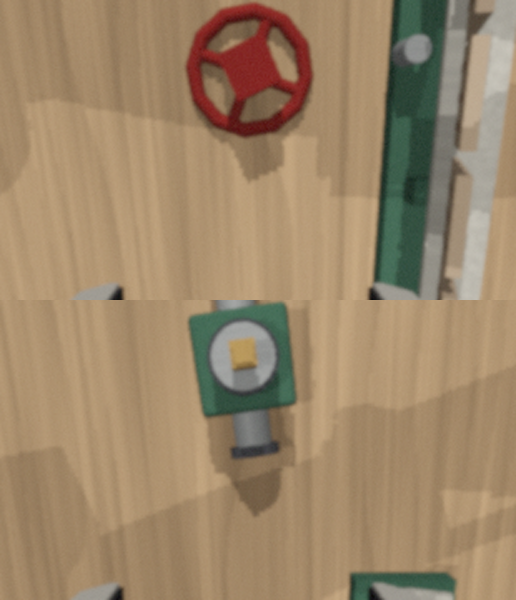

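```bash
cat > meas.py <<'E'
from h import *
import json
def wheel(img,m,zr=.012,r=.034):
    h=cv2.cvtColor(img,cv2.COLOR_BGR2HSV); k=cv2.inRange(h,(0,120,40),(8,255,255))|cv2.inRange(h,(172,120,40),(180,255,255))
    cs,_=cv2.findContours(k,0,1); c=max(cs,key=cv2.contourArea)
    pts=np.array([onz(m,*q,zr)[:2] for q in c[:,0,:].astype(float)],np.float32)
    (cx,cy),R_=cv2.minEnclosingCircle(pts); el=cv2.fitEllipse(pts)
    C=np.array(el[0]); a=np.arange(0,360,1.)
    red=np.array([k[tuple(np.int32(np.round(proj(m,np.r_[C+r*np.array([np.cos(t),np.sin(t)]),zr])))[::-1])]>0 for t in np.radians(a)])
    z=(np.exp(4j*np.radians(a[red]))).sum()
    segs=np.split(a[red],np.where(np.diff(a[red])>1)[0]+1)
    return C,el[1],[(s[0],s[-1]) for s in segs],np.degrees(np.angle(z))/4
E
python3 - <<'E'
from meas import *
m=json.load(open("m5.json")); i=cv2.imread("pics/w5.png")
for r in(.032,.036): print(wheel(i,m,r=r))
print("top",wheel(cv2.imread("pics/t4.png"),robot.camera_model("top"),r=.034))
m=json.load(open("m6.json")); i=cv2.imread("pics/w6.png"); h=cv2.cvtColor(i,cv2.COLOR_BGR2HSV)
def big(k): 
    cs,_=cv2.findContours(k,0,1); return max(cs,key=cv2.contourArea)
k=cv2.inRange(h,(65,90,25),(95,255,200)); k[:50]=0;k[150:]=0;k[:,:260]=0;k[:,370:]=0
c=big(k); P=np.array([onz(m,*q,.04)[:2] for q in c[:,0,:].astype(float)],np.float32); print("block",cv2.minAreaRect(P))
kb=cv2.inRange(h,(12,130,90),(35,255,255)); kb[:50]=0;kb[150:]=0;kb[:,:260]=0;kb[:,370:]=0
c=big(kb); P=np.array([onz(m,*q,.089)[:2] for q in c[:,0,:].astype(float)],np.float32); print("brass",cv2.contourArea(c),cv2.minAreaRect(P),P.mean(0))
hb=cv2.convexHull(big(k|0)); inn=np.zeros_like(k); cv2.fillPoly(inn,[hb],255)
kg=cv2.inRange(h,(0,0,110),(180,60,255))&inn
c=cv2.convexHull(big(cv2.bitwise_or(kg,kb))); P=np.array([onz(m,*q,.065)[:2] for q in c[:,0,:].astype(float)],np.float32); print("shoulder",cv2.fitEllipse(P))
cv2.imwrite("pics/z6.png",cv2.resize(np.hstack([i[55:145,260:370],cv2.merge([kb,kg,k])[55:145,260:370]]),None,fx=3.6,fy=3.6,interpolation=cv2.INTER_CUBIC))
E
```

```text
(array([0.4449, 0.0665]), (0.09420709311962128, 0.09428134560585022), [(np.float64(60.0), np.float64(76.0)), (np.float64(149.0), np.float64(166.0)), (np.float64(240.0), np.float64(256.0)), (np.float64(329.0), np.float64(345.0))], np.float64(-22.376550118886435))
(array([0.4449, 0.0665]), (0.09420709311962128, 0.09428134560585022), [(np.float64(6.0), np.float64(7.0)), (np.float64(14.0), np.float64(16.0)), (np.float64(26.0), np.float64(27.0)), (np.float64(31.0), np.float64(31.0)), (np.float64(40.0), np.float64(40.0)), (np.float64(42.0), np.float64(43.0)), (np.float64(59.0), np.float64(75.0)), (np.float64(90.0), np.float64(98.0)), (np.float64(104.0), np.float64(105.0)), (np.float64(122.0), np.float64(122.0)), (np.float64(127.0), np.float64(128.0)), (np.float64(132.0), np.float64(133.0)), (np.float64(135.0), np.float64(136.0)), (np.float64(138.0), np.float64(138.0)), (np.float64(149.0), np.float64(167.0)), (np.float64(184.0), np.float64(186.0)), (np.float64(215.0), np.float64(216.0)), (np.float64(240.0), np.float64(255.0)), (np.float64(275.0), np.float64(276.0)), (np.float64(315.0), np.float64(315.0)), (np.float64(318.0), np.float64(318.0)), (np.float64(331.0), np.float64(346.0))], np.float64(-21.37900473717596))
top (array([0.4465, 0.0684]), (0.09389223903417587, 0.09540648013353348), [(np.float64(62.0), np.float64(76.0)), (np.float64(153.0), np.float64(167.0)), (np.float64(241.0), np.float64(255.0)), (np.float64(331.0), np.float64(345.0))], np.float64(-21.25022871852187))
block ((0.46963340044021606, 0.3182852268218994), (0.06353050470352173, 0.06503156572580338), 5.904743671417236)
brass 22.0 ((0.469963401556015, 0.3124070167541504), (0.010085050016641617, 0.0032755101565271616), 6.739484786987305) [0.4699 0.3122]
shoulder ((0.46960270404815674, 0.31931808590888977), (0.042032599449157715, 0.042889077216386795), 87.99855041503906)
```

View pics/z6.png

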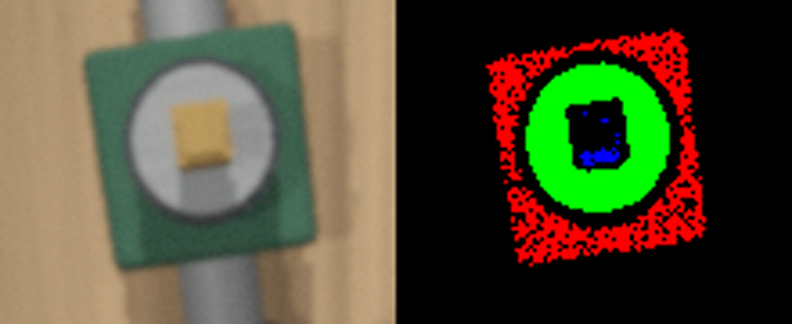

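Run:
```python
from meas import *
print(wheel(robot.read_camera("top"),robot.camera_model("top")))
p,y,s=now(); print(delta(p,y,[.4453,.067,.16],-1.177), s['q'])
```

```text
(array([0.4465, 0.0684]), (0.09381388872861862, 0.09549443423748016), [(np.float64(62.0), np.float64(76.0)), (np.float64(153.0), np.float64(167.0)), (np.float64(241.0), np.float64(255.0)), (np.float64(331.0), np.float64(345.0))], np.float64(-21.25022871852187))
[-149.2938  -17.3678   88.8047    1.1385] [ 0.3318 -0.1018  1.7132 -0.      1.5298  0.3703]
```

>>> arm_command(increments="0.35 -30 -4 0 0.14; 0.35 -60 -7 20 0.28; 0.35 -90 -10 40 0.42; 0.35 -120 -14 60 0.56; 0.35 -149 -17 75 0.7")

```text
t: 46.35
tool_pos: [0.4448, 0.0666, 0.1725]
orientation: [-2.876, -1.263, 0.001]
force: [0.5, -0.9, -0.3]
opening: 0.0612
gripper_force: 0.0
```

>>> arm_command(increments="0.35 0 0 0 0.14; 0.35 0 0 0 0.28; 0.35 0 0 0 0.4385; 0.35 0 0 0 0.4385; 0.35 0 0 0 0.4385")

```text
t: 46.85
tool_pos: [0.4457, 0.0679, 0.1738]
orientation: [3.079, 0.622, 0.0]
force: [0.8, 0.5, 0.4]
opening: 0.0602
gripper_force: 0.0
```

>>> arm_command(increments="0.35 0 0 0 0; 0.35 0 0 0 0; 0.35 0 0 0 0")

```text
t: 47.15
tool_pos: [0.4457, 0.0682, 0.1737]
orientation: [3.08, 0.619, 0.0]
force: [0.2, -0.6, 0.0]
opening: 0.0604
gripper_force: 0.0
```

Run:
```python
from meas import *
p,y,s=now(); print(p,s['opening'],s['q'],delta(p,y,[.4455,.0675,.042],-1.177))
```

```text
[0.4457 0.0682 0.1737] 0.060369122645679785 [ 0.0381 -0.2412  1.9746 -0.      1.4081  1.2122] [ -0.4766   0.5691 131.6621   0.0029]
```

>>> arm_command(increments="0.35 0 1 30 0.003; 0.35 0 1 70 0.003; 0.35 0 1 105 0.003; 0.35 0 1 125 0.003; 0.35 0 1 131 0.003")

```text
t: 47.65
tool_pos: [0.4438, 0.0672, 0.0399]
orientation: [-3.08, -0.613, 0.008]
force: [-0.7, -0.8, 0.3]
opening: 0.0607
gripper_force: 0.0
```

>>> arm_command(increments="0.35 0 0 0 0; 0.35 0 0 0 0; 0.6 0 0 0 0; 0.7 0 0 0 0; 0.8 0 0 0 0", grip_force=35)

```text
t: 48.15
tool_pos: [0.4468, 0.0673, 0.0435]
orientation: [3.081, 0.612, 0.002]
force: [0.7, -0.3, 0.6]
opening: 0.0409
gripper_force: 0.0
```

>>> arm_command(increments="1 0 0 0 0; 1 0 0 0 0; 1 0 0 0 0; 1 0 0 0 0")

```text
t: 48.55
tool_pos: [0.4465, 0.0674, 0.0432]
orientation: [-3.081, -0.612, -0.001]
force: [-2.2, 1.3, 6.7]
opening: 0.0336
gripper_force: 35.0
```

Run:
```python
from meas import *
p,y,s=now(); print(p,y-np.pi/2,s['opening'],s['q'],s['gripper_force'],s['force'],s['wrist_torque'])
```

```text
[0.4465 0.0674 0.0432] -1.1784826580452081 0.03361946131312418 [ 0.036  -0.0721  2.0812  0.0003  1.1318  1.2144] 35.00110745429993 [-2.1924  1.3241  6.7443] [0.2789 0.2881 0.0383]
```

>>> arm_command(increments="1 0 0 -10 0; 1 0 0 -40 0; 1 0 0 -75 0; 1 0 0 -105 0; 1 0 0 -120 0")

```text
t: 49.05
tool_pos: [0.4471, 0.0672, 0.1659]
orientation: [3.081, 0.612, 0.005]
force: [-0.2, -0.2, -3.2]
opening: 0.0337
gripper_force: 35.0
```

>>> arm_command(increments="1 0 0 0 0; 1 0 0 0 0; 1 0 0 0 0")

```text
t: 49.35
tool_pos: [0.4449, 0.0672, 0.1609]
orientation: [-3.081, -0.612, 0.005]
force: [-0.8, 0.5, -3.0]
opening: 0.0336
gripper_force: 35.0
```

Run:
```python
from meas import *
p,y,s=now(); print(p,s['opening'],delta(p,y,[.4700,.3195,p[2]],-1.475))
i=robot.read_camera("top"); m=robot.camera_model("top"); x0,y0,x1,y1=165,228,205,262; K=4
c=cv2.resize(i[y0:y1,x0:x1],None,fx=K,fy=K,interpolation=cv2.INTER_CUBIC); h=cv2.cvtColor(c,cv2.COLOR_BGR2HSV)
f=lambda q:((np.array(q)+.5)/K-.5+[x0,y0])
def big(k): cs,_=cv2.findContours(k,0,1); return max(cs,key=cv2.contourArea)
P=lambda c,z:np.array([onz(m,*f(q),z)[:2] for q in c[:,0,:].astype(float)],np.float32)
print("block",cv2.minAreaRect(P(cv2.convexHull(big(cv2.inRange(h,(65,90,25),(95,255,200)))),.04)))
b=cv2.inRange(h,(12,110,110),(35,255,255)); g=cv2.inRange(h,(0,0,130),(180,70,255)); g[:, :60]=0; g[:,130:]=0
print("brass",cv2.minAreaRect(P(big(b),.085)))
print("should",cv2.fitEllipse(P(cv2.convexHull(big(g|b)),.065)))
cv2.imwrite("pics/z7.png",cv2.resize(np.hstack([c,cv2.merge([b,g,g])]),None,fx=2.4,fy=2.4))
```

```text
[0.4449 0.0672 0.1609] 0.03364667630729434 [ 119.6302 -223.5944   -0.        0.2964]
block ((0.4611080586910248, 0.315428763628006), (0.05267675593495369, 0.07278958708047867), 7.856894493103027)
brass ((0.47092363238334656, 0.3204224407672882), (0.01578194461762905, 0.016077730804681778), 4.76993465423584)
should ((0.46643513441085815, 0.32098811864852905), (0.03019271045923233, 0.03686217963695526), 167.12429809570312)
```

>>> arm_command(increments="1 15 -28 0 0; 1 33 -62 0 0; 1 52 -97 0 0; 1 70 -130 0 0; 1 80 -150 0 0")

```text
t: 49.9
tool_pos: [0.4618, 0.2387, 0.1611]
orientation: [-3.081, -0.614, 0.003]
force: [-0.6, -1.4, -3.7]
opening: 0.0341
gripper_force: 35.0
```

>>> arm_command(increments="1 12 -22 0 0.1; 1 24 -44 0 0.2; 1 34 -64 0 0.28; 1 40 -74 0 0.305; 1 40 -74 0 0.305")

```text
t: 50.4
tool_pos: [0.4704, 0.321, 0.1609]
orientation: [3.138, 0.139, -0.004]
force: [-0.5, -0.8, -3.5]
opening: 0.0337
gripper_force: 35.0
```

>>> arm_command(increments="1 0 0 0 0; 1 0 0 0 0; 1 0 0 0 0; 1 0 0 0 0")

```text
t: 50.8
tool_pos: [0.4714, 0.3195, 0.1627]
orientation: [3.139, 0.136, 0.0]
force: [-0.5, 1.5, -3.1]
opening: 0.0338
gripper_force: 35.0
```

Run:
```python
from meas import *
p,y,s=now(); print(p,s['opening'],s['q'],delta(p,y,[.4700,.3195,.133],-1.48))
w=robot.read_camera("wrist"); s_=robot.read_camera("side")
cv2.imwrite("pics/w8.png",np.hstack([cv2.resize(w[60:330,200:440],(400,450)),cv2.resize(s_[90:190,200:300],(400,450),interpolation=cv2.INTER_CUBIC)]))
```

```text
[0.4714 0.3195 0.1627] 0.0338215646772 [ 0.5057  0.1005  1.6701 -0.      1.371   1.9897] [-1.4071 -0.105  29.6787 -0.004 ]
```

View pics/w8.png

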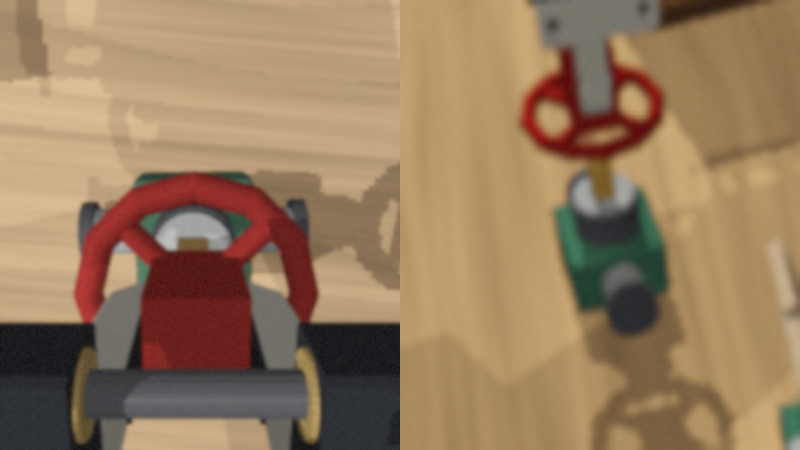

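>>> arm_command(increments="1 -1 0 10 0; 1 -1 0 20 0; 1 -1 0 24 0; 1 -1 0 24 0; 1 -1 0 24 0")

```text
t: 51.4
tool_pos: [0.4702, 0.32, 0.1383]
orientation: [3.138, 0.137, -0.001]
force: [-0.7, -0.1, -3.5]
opening: 0.0338
gripper_force: 35.0
```

>>> arm_command(increments="1 0 0 2 0; 1 0 0 4 0; 1 0 0 6 0; 1 0 0 8 0; 1 0 0 9 0")

```text
t: 51.9
tool_pos: [0.4702, 0.32, 0.1293]
orientation: [3.138, 0.137, -0.001]
force: [-0.0, -0.2, -2.7]
opening: 0.034
gripper_force: 35.0
```

Run:
```python
from meas import *
p,y,s=now(); print(p,s['opening'],s['force'],s['wrist_torque'],delta(p,y,[.4700,.3195,.107],-1.48))
```

```text
[0.4702 0.32   0.1293] 0.03401696029293461 [-0.0333 -0.1807 -2.6756] [0.0429 0.0459 0.0268] [-0.2349  0.4326 22.3281 -0.0035]
```

No contact force and the underside is already below the spindle tip, so it's going on. I'll continue down.

>>> arm_command(increments="1 0 0 3 0; 1 0 0 6 0; 1 0 0 9 0; 1 0 0 11 0; 1 0 0 12 0")

```text
t: 52.4
tool_pos: [0.4702, 0.3199, 0.1173]
orientation: [3.138, 0.137, -0.001]
force: [0.8, 0.2, -3.1]
opening: 0.0339
gripper_force: 35.0
```

Run:
```python
from meas import *
p,y,s=now(); print(p,s['opening'],s['force'],s['wrist_torque'])
```

```text
[0.4702 0.3199 0.1173] 0.03388886787627486 [ 0.8136  0.2272 -3.0646] [ 0.0358  0.0019 -0.0142]
```

>>> arm_command(increments="1 0 0 3 0; 1 0 0 5 0; 1 0 0 7 0; 1 0 0 8 0; 1 0 0 9 0")

```text
t: 52.9
tool_pos: [0.4703, 0.32, 0.1085]
orientation: [3.139, 0.137, -0.0]
force: [0.4, -0.4, -3.2]
opening: 0.0339
gripper_force: 35.0
```

Run:
```python
from meas import *
p,y,s=now(); print(p,s['opening'],s['force'],s['wrist_torque'])
```

```text
[0.4703 0.32   0.1085] 0.03388919512346657 [ 0.3813 -0.3636 -3.2233] [ 0.0213 -0.0481 -0.0336]
```

>>> arm_command(increments="1 0 0 1 0; 1 0 0 1 0; 1 0 0 2 0; 1 0 0 2 0; 1 0 0 2 0")

```text
t: 53.4
tool_pos: [0.4706, 0.3201, 0.1081]
orientation: [-3.138, -0.137, -0.001]
force: [-6.0, -3.2, 8.9]
opening: 0.034
gripper_force: 35.0
```

Run:
```python
from meas import *
p,y,s=now(); print(p,s['opening'],s['force'],s['wrist_torque'],y-np.pi/2)
```

```text
[0.4706 0.3201 0.1081] 0.03400317385652079 [-6.0161 -3.1797  8.8745] [-0.687  1.06  -0.014] -1.4833921464826942
```

>>> arm_command(increments="1 0 0 -1 0; 1 0 0 -1 -0.1; 1 0 0 -1 -0.2; 1 0 0 -1 -0.3; 1 0 0 -1 -0.4")

```text
t: 53.9
tool_pos: [0.4708, 0.3209, 0.1082]
orientation: [-3.046, -0.764, -0.003]
force: [-0.6, 3.2, -0.2]
opening: 0.0339
gripper_force: 35.0
```

Run:
```python
from meas import *
p,y,s=now(); print(p,s['opening'],s['force'],s['wrist_torque'],y-np.pi/2)
```

```text
[0.4708 0.3209 0.1082] 0.033892500480054884 [-0.6223  3.1793 -0.1927] [ 0.4969  0.0697 -0.0404] -1.0793990400775741
```

>>> arm_command(increments="1 0 0 0 -0.1; 1 0 0 0 -0.2; 1 0 0 0 -0.3; 1 0 0 0 -0.4; 1 0 0 0 -0.5")

```text
t: 54.4
tool_pos: [0.4708, 0.3209, 0.1082]
orientation: [-2.763, -1.494, -0.003]
force: [-0.0, 2.3, 0.7]
opening: 0.0337
gripper_force: 35.0
```

>>> arm_command(increments="1 0 0 0 -0.1; 1 0 0 0 -0.2; 1 0 0 0 -0.3; 1 0 0 0 -0.4; 1 0 0 0 -0.5")

```text
t: 54.9
tool_pos: [0.4708, 0.3209, 0.1082]
orientation: [-2.308, -2.131, -0.004]
force: [0.1, 2.2, 0.3]
opening: 0.0339
gripper_force: 35.0
```

>>> arm_command(increments="1 0 0 0 0; 1 0 0 0 -0.03; 1 0 0 0 -0.06; 1 0 0 0 -0.09; 1 0 0 0 -0.1")

```text
t: 55.4
tool_pos: [0.4708, 0.3208, 0.1082]
orientation: [-2.202, -2.241, -0.003]
force: [1.1, 5.5, 0.3]
opening: 0.0338
gripper_force: 35.0
```

Run:
```python
from meas import *
p,y,s=now(); print(p,s['opening'],s['force'],s['wrist_torque'],y-np.pi/2,s['q'])
```

```text
[0.4708 0.3208 0.1082] 0.03379788502045443 [1.1487 5.5381 0.3335] [ 0.9925 -0.2239 -0.0851] 0.017463994763770474 [0.5076 0.1528 1.7177 0.0008 1.2691 0.4899]
```

>>> arm_command(increments="1 0 0 0 -0.03; 1 0 0 0 -0.06; 1 0 0 0 -0.09; 1 0 0 0 -0.09")

```text
t: 55.8
tool_pos: [0.4708, 0.3208, 0.1082]
orientation: [-2.099, -2.337, -0.003]
force: [1.1, 4.9, -0.0]
opening: 0.0339
gripper_force: 35.0
```

Run:
```python
from meas import *
p,y,s=now(); print(p,s['opening'],s['force'],s['wrist_torque'],y-np.pi/2)
```

```text
[0.4708 0.3208 0.1082] 0.0339487036570049 [ 1.0737  4.8625 -0.0481] [ 0.9645 -0.2176  0.0146] 0.10740857160363504
```

>>> arm_command(increments="1 0 0 0 -0.03; 1 0 0 0 -0.06; 1 0 0 0 -0.08; 1 0 0 0 -0.08")

```text
t: 56.2
tool_pos: [0.4708, 0.3208, 0.1082]
orientation: [2.004, 2.419, 0.003]
force: [1.2, 4.0, 0.7]
opening: 0.0337
gripper_force: 35.0
```

Run:
```python
from meas import *
p,y,s=now(); print(p,s['opening'],s['force'],s['wrist_torque'],y-np.pi/2)
```

```text
[0.4708 0.3208 0.1082] 0.03371410083224408 [1.2218 3.9935 0.663 ] [ 0.9809 -0.2387 -0.043 ] 0.18714789290973255
```

>>> arm_command(increments="1 0 0 0 -0.02; 1 0 0 0 -0.04; 1 0 0 0 -0.06; 1 0 0 0 -0.06")

```text
t: 56.6
tool_pos: [0.4708, 0.3208, 0.1082]
orientation: [1.931, 2.478, 0.003]
force: [1.3, 5.8, 0.4]
opening: 0.034
gripper_force: 35.0
```

Run:
```python
from meas import *
p,y,s=now(); print(p,s['opening'],s['force'],s['wrist_torque'],y-np.pi/2)
```

```text
[0.4708 0.3208 0.1082] 0.03399421438731865 [1.2735 5.7919 0.4261] [ 0.9921 -0.2284 -0.0493] 0.24707523282022148
```

>>> arm_command(increments="1 0 0 0 -0.02; 1 0 0 0 -0.04; 1 0 0 0 -0.04; 1 0 0 0 -0.04")

```text
t: 57.0
tool_pos: [0.4708, 0.3208, 0.1082]
orientation: [1.882, 2.516, 0.003]
force: [0.9, 5.3, 1.4]
opening: 0.0336
gripper_force: 35.0
```

Run:
```python
from meas import *
p,y,s=now(); print(p,s['opening'],s['force'],s['wrist_torque'],y-np.pi/2)
w=robot.read_camera("side"); cv2.imwrite("pics/s9.png",cv2.resize(w[90:190,200:300],(500,500),interpolation=cv2.INTER_CUBIC))
```

```text
[0.4708 0.3208 0.1082] 0.033591078655665366 [0.8766 5.3156 1.3887] [ 1.0098 -0.2393 -0.0567] 0.28643120615651374
```

>>> arm_command(increments="1 0 0 0 -0.03; 1 0 0 0 -0.06; 1 0 0 0 -0.06; 1 0 0 0 -0.06")

```text
t: 57.45
tool_pos: [0.4709, 0.3208, 0.1082]
orientation: [1.806, 2.571, 0.004]
force: [1.7, 6.6, 1.5]
opening: 0.0345
gripper_force: 35.0
```

Run:
```python
from meas import *
p,y,s=now(); print(p,s['opening'],s['force'],s['wrist_torque'],y-np.pi/2)
w=robot.read_camera("wrist"); cv2.imwrite("pics/s9.png",np.hstack([cv2.imread("pics/s9.png")[:,:400],cv2.resize(w[60:360,200:440],(400,500))]))
```

```text
[0.4709 0.3208 0.1082] 0.034488940997246816 [1.703  6.5691 1.5262] [ 1.0722 -0.3159 -0.3719] 0.3459619643307976
```

View pics/s9.png

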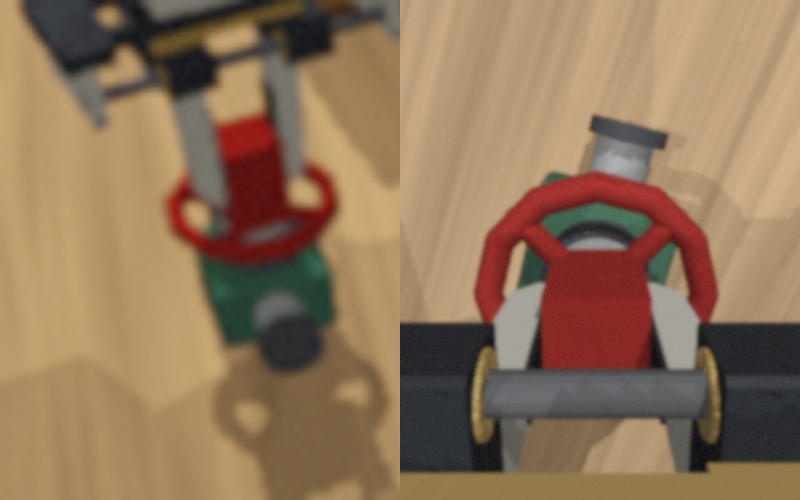

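The torque has jumped to 0.37 N m, so the valve is at its stop with the wheel seated on the shoulder. I'll nudge once more to confirm, release, and lift away.

>>> arm_command(increments="1 0 0 0 -0.02; 1 0 0 0 -0.03; 1 0 0 0 -0.03; 1 0 0 0 -0.03")

```text
t: 57.9
tool_pos: [0.4708, 0.3208, 0.1082]
orientation: [-1.768, -2.597, -0.004]
force: [1.1, 6.7, 0.1]
opening: 0.0336
gripper_force: 35.1
```

Run:
```python
from meas import *
p,y,s=now(); print(p,s['opening'],s['force'],s['wrist_torque'],y-np.pi/2)
```

```text
[0.4708 0.3208 0.1082] 0.0335596156085748 [1.1219 6.656  0.0584] [ 1.1037 -0.3071 -0.6335] 0.3755174833644732
```

>>> arm_command(increments="0.6 0 0 0 0; 0.5 0 0 0 0; 0.3 0 0 0 0; 0.2 0 0 0 0; 0.2 0 0 0 0")

```text
t: 58.4
tool_pos: [0.4703, 0.3198, 0.1075]
orientation: [-1.767, -2.598, 0.001]
force: [0.7, 0.4, 0.7]
opening: 0.0645
gripper_force: 0.0
```

>>> arm_command(increments="0.2 0 0 -5 0; 0.2 0 0 -25 0; 0.2 0 0 -60 0; 0.2 0 0 -100 0; 0.2 0 0 -140 0")

```text
t: 58.9
tool_pos: [0.47, 0.3198, 0.2492]
orientation: [-1.766, -2.598, 0.001]
force: [0.8, 0.3, -0.1]
opening: 0.0745
gripper_force: 0.0
```

>>> arm_command(increments="0.2 -30 -20 0 0; 0.2 -70 -45 0 0; 0.2 -110 -75 0 0; 0.2 -140 -100 0 0; 0.2 -150 -110 0 0")

```text
t: 59.4
tool_pos: [0.4225, 0.1375, 0.2481]
orientation: [1.769, 2.595, -0.0]
force: [1.2, -0.2, -0.4]
opening: 0.0742
gripper_force: 0.0
```

>>> arm_command(increments="0.2 0 0 0 0; 0.2 0 0 0 0; 0.2 0 0 0 0; 0.2 0 0 0 0")

```text
t: 59.8
tool_pos: [0.4233, 0.1411, 0.2475]
orientation: [-1.764, -2.599, 0.0]
force: [-0.3, -0.5, -0.3]
opening: 0.0744
gripper_force: 0.0
```

Run:
```python
from meas import *
p,y,s=now(); print(p,s['opening'],s['force'])
t=robot.read_camera("top"); i=robot.read_camera("side")
print(wheel(t,robot.camera_model("top"),zr=.077))
cv2.imwrite("pics/f.png",np.hstack([cv2.resize(t[120:300,140:440],(480,288),interpolation=cv2.INTER_CUBIC),cv2.resize(i[90:300,210:410],(274,288),interpolation=cv2.INTER_CUBIC)]))
```

```text
[0.4233 0.1411 0.2475] 0.07443913357267365 [-0.2713 -0.4695 -0.2729]Traceback (most recent call last):
  File "<stdin>", line 4, in <module>
  File "meas.py", line 7, in wheel
    (cx,cy),R_=cv2.minEnclosingCircle(pts); el=cv2.fitEllipse(pts)
                                               ~~~~~~~~~~~~~~^^^^^
cv2.error: OpenCV(4.12.0) /io/opencv/modules/imgproc/src/shapedescr.cpp:361: error: (-201:Incorrect size of input array) There should be at least 5 points to fit the ellipse in function 'fitEllipseNoDirect'
```

>>> arm_command(increments="0.2 -40 -16 0 0; 0.2 -85 -33 0 0; 0.2 -130 -50 0 0; 0.2 -170 -66 0 0; 0.2 -200 -78 0 0")

```text
t: 60.4
tool_pos: [0.4241, -0.0766, 0.2477]
orientation: [1.767, 2.597, -0.0]
force: [0.5, -0.4, -0.2]
opening: 0.0747
gripper_force: 0.0
```

>>> arm_command(increments="0.2 -35 -14 0 0; 0.2 -70 -28 0 0; 0.2 -70 -28 0 0; 0.2 -70 -28 0 0; 0.2 -70 -28 0 0")

```text
t: 60.9
tool_pos: [0.424, -0.149, 0.2474]
orientation: [-1.765, -2.598, -0.001]
force: [-0.6, -0.1, -0.4]
opening: 0.0745
gripper_force: 0.0
```

Run:
```python
from meas import *
t=robot.read_camera("top"); i=robot.read_camera("side")
cv2.imwrite("pics/f.png",np.hstack([cv2.resize(t[120:300,140:440],(480,288),interpolation=cv2.INTER_CUBIC),cv2.resize(i[90:300,210:410],(274,288),interpolation=cv2.INTER_CUBIC)]))
try: print(wheel(t,robot.camera_model("top"),zr=.077))
except Exception as e: print("x")
```

```text
(array([0.471 , 0.3195]), (0.0948103591799736, 0.09544941782951355), [(np.float64(57.0), np.float64(75.0)), (np.float64(147.0), np.float64(161.0)), (np.float64(236.0), np.float64(252.0)), (np.float64(329.0), np.float64(341.0))], np.float64(-25.210103765567567))
```

View pics/f.png

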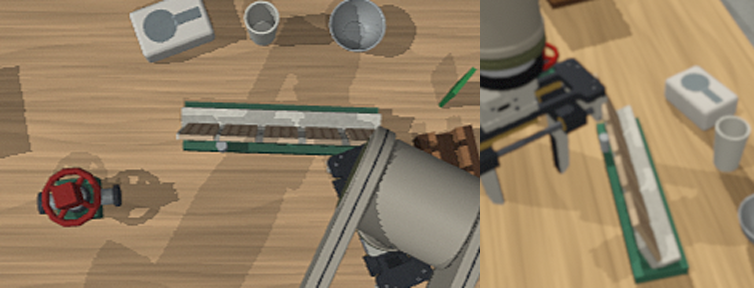

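The wheel is centred on the spindle at (70,197) in the crop. The tiles sit in a row at (180–370,132), and the mould, beaker and bowl are untouched. I'll hand in.

```bash
python3 -c "
from plant import robot
print(robot.close_job())"
```

```text
the job is handed in; nothing more can be done
None
```

The job is handed in at about 61 s of the 210 s limit: all five tiles lean side by side on the stand, the red wheel is fully down on the spindle and was turned anticlockwise to the valve's stop, and the gripper has let go and is clear. No pass/fail result came back when I handed it in.

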